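# Put the loose car spares away in their trays

## Task

Put away the five loose spares on the counter: stand one oil filter in each bay of the deep two-bay tray without pegs, lay one bearing over the peg in each bay of the tray with pegs, and lay the brake pad flat on the floor of the single-bay tray. Keep every part the same side up as it is now and set it down rather than dropping it. Leave the oil can and the tape roll where they stand.

Things in the scene. Friction and masses are not known exactly. Their poses are not given: they have to be found in the camera images.
- filter_a: An oil filter canister standing upright: a grey metal cylinder 56 mm in diameter and 75 mm high with a bevelled top and small dark flutes round its upper part; about 0.25 kg. Origin at the centre of its underside, z up along its axis. The two filters are alike; either may go in either bay of the filter tray.
- filter_b: An oil filter canister standing upright: a grey metal cylinder 56 mm in diameter and 75 mm high with a bevelled top and small dark flutes round its upper part; about 0.25 kg. Origin at the centre of its underside, z up along its axis. The two filters are alike; either may go in either bay of the filter tray.
- bearing_a: A ball bearing lying flat: a steel ring 52 mm in outer diameter with a 28 mm bore, 15 mm high, with a dark ring on its upper face; about 0.13 kg. Origin on its axis at the level of its underside, z up along its axis. The two bearings are alike; either may go on either peg.
- bearing_b: A ball bearing lying flat: a steel ring 52 mm in outer diameter with a 28 mm bore, 15 mm high, with a dark ring on its upper face; about 0.13 kg. Origin on its axis at the level of its underside, z up along its axis. The two bearings are alike; either may go on either peg.
- brake_pad: A disc brake pad lying flat, friction side up: a steel backing plate 96 x 42 x 5 mm carrying a dark friction block 76 x 42 x 10 mm with a groove across its middle, 15 mm high in all; about 0.25 kg. Origin at the centre of its underside, x along its 96 mm length, y across its 42 mm width, z up.
- filter_tray: The deeper tray with two plain square bays (no pegs), 92 mm along its x, 180 mm along its y, 34 mm high. Fixed, pale blue-grey plastic; walls and floor 4 mm thick. Origin: centre of the underside, z up. One wall at y = 0 divides it into bays of 84 x 84 mm inside, centred at x = 0, y = +44 mm and y = -44 mm in its frame.
- bearing_tray: The tray with two bays and a short dark steel peg upright in each, 120 mm along its x, 164 mm along its y, 24 mm high. Fixed, pale blue-grey plastic; walls and floor 4 mm thick. Origin: centre of the underside, z up. One wall at y = 0 divides it into bays 112 mm (x) by 76 mm (y) inside, centred at x = 0, y = +40 mm and y = -40 mm; a peg at each bay centre, 9 mm in diameter, tapered at the top, 11 mm high above the floor.
- pad_tray: The tray with one single undivided bay, 120 mm along its x, 132 mm along its y, 24 mm high. Fixed, pale blue-grey plastic; walls and floor 4 mm thick. Origin: centre of the underside, z up. The bay is 112 mm (x) by 124 mm (y) inside, centred at the origin; the brake pad fits with its length along the tray's y.
- oil_can: Bystander: a red pump oil can with a thin spout and a lever, 76 mm in diameter at its foot, 168 mm high to the tip of the spout, which reaches 85 mm to its +y side. Origin at the centre of its underside, z up.
- tape_roll: Bystander: a cream roll of masking tape lying flat, 96 mm outer and 76 mm inner diameter, 45 mm high. Origin on its axis at the level of its underside, z up.
Things that resemble listed ones, but are neither listed nor needed, are in the scene too. Leave any orange look-alike of the brake_pad alone.

How it is judged:
At the end, for the whole second after the job is handed in: A filter upright in each filter bay (16 mm of its centre in x and y), a bearing flat over each peg (12 mm), the pad flat in its tray (40 mm in x, 45 mm in y); all on the tray floor, same side up, tilt under 7 degrees, released, at rest; oil can and tape roll within 25 mm of their places, upright (((x of filter_a in the frame of filter_tray between -0.016 and 0.016 m and y of filter_a in the frame of filter_tray between 0.028 and 0.06 m and x of filter_b in the frame of filter_tray between -0.016 and 0.016 m and y of filter_b in the frame of filter_tray between -0.06 and -0.028 m) or (x of filter_b in the frame of filter_tray between -0.016 and 0.016 m and y of filter_b in the frame of filter_tray between 0.028 and 0.06 m and x of filter_a in the frame of filter_tray between -0.016 and 0.016 m and y of filter_a in the frame of filter_tray between -0.06 and -0.028 m)) and ((x of bearing_a in the frame of bearing_tray between -0.012 and 0.012 m and y of bearing_a in the frame of bearing_tray between 0.028 and 0.052 m and x of bearing_b in the frame of bearing_tray between -0.012 and 0.012 m and y of bearing_b in the frame of bearing_tray between -0.052 and -0.028 m) or (x of bearing_b in the frame of bearing_tray between -0.012 and 0.012 m and y of bearing_b in the frame of bearing_tray between 0.028 and 0.052 m and x of bearing_a in the frame of bearing_tray between -0.012 and 0.012 m and y of bearing_a in the frame of bearing_tray between -0.052 and -0.028 m)) and x of brake_pad in the frame of pad_tray between -0.04 and 0.04 m and y of brake_pad in the frame of pad_tray between -0.045 and 0.045 m and z of filter_a in the frame of filter_tray between 0 and 0.009 m and angle between each of filter_a, filter_b, bearing_a, bearing_b, brake_pad's own z axis and vertical below 0.12 rad and linear speed of each of filter_a, filter_b, bearing_a, bearing_b, brake_pad below 0.02 m/s and angular speed of each of filter_a, filter_b, bearing_a, bearing_b, brake_pad below 0.2 rad/s and z of filter_b in the frame of filter_tray between 0 and 0.009 m and z of bearing_a in the frame of bearing_tray between 0 and 0.009 m and z of bearing_b in the frame of bearing_tray between 0 and 0.009 m and z of brake_pad in the frame of pad_tray between 0 and 0.009 m and distance of each of oil_can, tape_roll from where it was at the start of the episode below 0.025 m and angle between each of oil_can, tape_roll's own z axis and vertical below 0.2 rad); the robot touches nothing.
It fails at once if the oil can is pushed more than 25 mm from its place or tipped over (distance of oil_can from where it was at the start of the episode above 0.025 m or angle between oil_can's own z axis and vertical above 0.3 rad).
It fails at once if the tape roll is pushed more than 25 mm from its place or tipped over (distance of tape_roll from where it was at the start of the episode above 0.025 m or angle between tape_roll's own z axis and vertical above 0.3 rad).
It fails at once if a part is dropped or thrown down: it moves faster than 0.8 m/s with its underside less than 60 mm above the counter (a free fall of about 35 mm) ((height (world z) of filter_a below 0.06 m and linear speed of filter_a above 0.8 m/s) or (height (world z) of filter_b below 0.06 m and linear speed of filter_b above 0.8 m/s) or (height (world z) of bearing_a below 0.06 m and linear speed of bearing_a above 0.8 m/s) or (height (world z) of bearing_b below 0.06 m and linear speed of bearing_b above 0.8 m/s) or (height (world z) of brake_pad below 0.06 m and linear speed of brake_pad above 0.8 m/s)).
It also fails if it takes over 128 s, if anything falls off the work surface, if the arm or the gripper's body presses on something with over 40 N, if the wrist force passes 120 N, or if a joint passes its speed limit or range.

## Robot

A 6-joint arm with a two-finger parallel gripper is mounted at the origin on the work surface. World frame = base frame: x ahead of the robot, y to its left, z up, the work surface at z = 0. Lengths are in m, angles in rad, forces in N, time in s.
With the tool pointing down it reaches from about 0.4 to 0.825 m from the base axis. Payload 7 kg.
Tool frame: the origin (TCP) lies at the very end of the fingers, on their centre line; the grasp point (between the pads) lies 19 mm behind it; z points along the fingers, y is the direction in which the jaws open and shut (so a half turn about z gives the same grasp; the last joint's range is limited). The gripper opens to 88 mm and grips with 3 to 60 N. Pads are 19 mm wide; open, the fingers measure 130 mm over their backs; the gripper's body (78 mm by 193 mm) begins 47 mm behind the grasp point.
Start: joints at [-0.992, 0.359, 0.012, 0, -1.224, -0.288], TCP at [0.194, -0.647, 0.227] pointing down, gripper open.
Joint ranges: [-3.07, 3.07], [-1.43, 2.12], [-1.02, 1.25], [-3.03, 1.67], [-3.05, -0], [-3.03, 3.03]. Speed limits (rad/s): [2.39, 2.39, 3.01, 3.14, 3.14, 3.14].

## Interface

Orientations are given as a rotation vector (axis times angle).
In Python, from station import bot, vision, ticket gives the robot as it stands.
- The arm moves only by the tool jog_arm, never from a script. Its argument "motion" is one flat list of numbers, 7 for each row, row after row: the shift along the tool's x, y, z in cm, then the turn, a rotation vector about the tool's x, y, z in degrees, then the opening, from 0 (shut) to 1 (fully open). In form: [x, y, z, rx, ry, rz, grip, x, y, z, rx, ry, rz, grip, ...]. A call has 1 to 20 rows; each row shifts and turns the pose as measured when the row begins, along the tool's axes as they then stand; what a row does not reach is not made up. A row lasts 1/8 s, in which the tool goes at most 62.5 mm and 10.7 degrees, less where a joint would pass 70% of its speed; a pose out of reach is approached as far as the arm can. A call is refused whole if a number of a shift passes 6.25 or a number of a turn 10.7, either way. A call with a gripper value outside its range is refused whole. The fingers move at their own pace and stop on an object; the grip force is fixed at half the most. Time passes only in rows, so rows that do not move let the fingers close. It gives the time, the measured TCP pose, the force and the opening at its end, in the units of the state.
- bot.state(): the state, without advancing time (a new reading comes with each control period).
- vision.snapshot(name): name is "scene" or "side" or "wrist"; returns (picture, depth): 480x640x3 uint8, red, green, blue; 480x640 float32, m along the optical axis (not along the pixel's ray), 0 where there is no reading.
- vision.camera_info(name): a dict with "mtx" (3x3 intrinsics, pixels), "k1" (the pictures are not rectified: a ray, as slopes to the right and down, at radius r is drawn at 1 + k1 r^2 times it, then the intrinsics apply), "world_from_camera" (4x4, takes a point from camera to world coordinates); the wrist camera has in their place "tool_from_camera" (4x4, takes a point from camera to tool coordinates, whose origin is the TCP and whose axes are the flange's). Camera axes: x right, y down, z forward; pixel columns grow to the right and rows downward; lengths in m; the calibration is good to about 2 mm. A picture is of the moment at which its call begins: read the wrist's pose just before it. camera_info takes no time and is no camera call.
- ticket.job_done(): hands the job in, once; it reports no verdict.
The state is a dict: "time_s": time; "joint_pos": joint angles; "dq": joint speeds; "tau": joint torques, N m; "ee_pos": TCP position; "tool_rot": TCP orientation; "force": force on the tool from outside, world axes, zero at the start; "moment": the same for the moment, N m; "gripper_width": finger opening in m.
Only numpy, scipy, OpenCV 4.12 (cv2) and the standard library are available. Lean on these libraries where they do the work, as an engineer would, in place of code of your own. Each camera call takes 0.05 s, during which the arm holds its last target.

## Working session

There is one attempt and no reset: what is moved stays moved. The work goes in short steps, Python scripts to look and compute and a tool call to move; the robot and the scene stay as the last step left them, time stands still between calls to the robot, and variables do not carry over. Pictures are saved under pics/ and viewed, and the job is handed in when it is done.

Besides the shell and the picture viewer there is one more tool, called after ">>>" as a command line: name --argument value ..., lists and objects as JSON in quotes. jog_arm: Moves the arm, as the interface text tells. Its arguments: {"type":"object","properties":{"motion":{"type":"array"}},"required":["motion"]}

```bash
ls; mkdir -p pics; cat > h.py <<'E'
import numpy as np, cv2, pickle
from station import bot, vision, ticket
from scipy.spatial.transform import Rotation as R
def snap(name):
    s=bot.state(); p,d=vision.snapshot(name); i=vision.camera_info(name)
    if 'world_from_camera' in i: T=np.array(i['world_from_camera'])
    else:
        W=np.eye(4);W[:3,:3]=R.from_rotvec(s['tool_rot']).as_matrix();W[:3,3]=s['ee_pos'];T=W@np.array(i['tool_from_camera'])
    pickle.dump((p,d,np.array(i['mtx']),i['k1'],T),open(f'{name}.pkl','wb'))
    return load(name)
def load(name): return pickle.load(open(f'{name}.pkl','rb'))
def ray(D,u,v):
    p,d,K,k1,T=D
    xd=(u-K[0,2])/K[0,0]; yd=(v-K[1,2])/K[1,1]; x,y=xd,yd
    for _ in range(20):
        f=1+k1*(x*x+y*y); x,y=xd/f,yd/f
    return np.array([x,y,1.0])
def at_z(D,u,v,z):
    T=D[4]; r=T[:3,:3]@ray(D,u,v); o=T[:3,3]; return o+r*(z-o[2])/r[2]
def at_d(D,u,v):
    T=D[4]; d=D[1][int(round(v)),int(round(u))]; return T[:3,:3]@(ray(D,u,v)*d)+T[:3,3]
def proj(D,P):
    p,d,K,k1,T=D; c=T[:3,:3].T@(np.array(P)-T[:3,3]); x,y=c[0]/c[2],c[1]/c[2]; f=1+k1*(x*x+y*y)
    return K[0,0]*x*f+K[0,2],K[1,1]*y*f+K[1,2]
def save(D,fn,crop=None,s=1):
    im=D[0][:,:,::-1]
    if crop: im=im[crop[1]:crop[3],crop[0]:crop[2]]
    cv2.imwrite('pics/'+fn,cv2.resize(im,None,fx=s,fy=s,interpolation=cv2.INTER_CUBIC))
E
python3 - <<'E'
from h import *
for n in ('scene','side','wrist'):
    D=snap(n); save(D,n+'0.png'); print(n,D[2].tolist(),D[3],D[4].round(3).tolist())
print(bot.state())
E
```

```text
pics
scene [[541.8833548747917, 0.0, 317.2855489144718], [0.0, 541.8833548747917, 252.05687981957212], [0.0, 0.0, 1.0]] -0.09096930655154138 [[0.789, 0.406, -0.462, 1.044], [0.614, -0.536, 0.579, -0.733], [-0.012, -0.741, -0.672, 0.885], [0.0, 0.0, 0.0, 1.0]]
side [[496.0967592560924, 0.0, 315.63902644922683], [0.0, 496.0967592560924, 246.26908214016862], [0.0, 0.0, 1.0]] -0.027473763549789105 [[-0.818, -0.44, 0.371, -0.059], [-0.575, 0.634, -0.517, 0.716], [-0.008, -0.636, -0.772, 1.079], [0.0, 0.0, 0.0, 1.0]]
wrist [[376.07833173780705, 0.0, 323.33128814484945], [0.0, 376.07833173780705, 240.68531151259486], [0.0, 0.0, 1.0]] -0.012957183116404595 [[-0.286, 0.926, 0.245, 0.127], [0.958, 0.276, 0.075, -0.666], [0.002, 0.256, -0.967, 0.383], [0.0, 0.0, 0.0, 1.0]]
{'time_s': 0.15, 'joint_pos': array([-9.91940246e-01,  3.59262184e-01,  1.12816650e-02, -2.11111353e-04,
       -1.22409619e+00, -2.88077496e-01]), 'dq': array([-0.00037749, -0.00117575,  0.00414616,  0.0006336 , -0.00196889,
       -0.00095855]), 'tau': array([-9.96979470e-04, -5.83276713e+01,  2.93289667e+01,  7.00121462e+00,
        8.76044825e-03, -1.31216498e-04]), 'ee_pos': array([ 0.19336735, -0.6463391 ,  0.22582536]), 'tool_rot': array([ 4.54982906e-01, -3.10810942e+00, -1.95594826e-03]), 'force': array([ 0.1317399 ,  0.87931324, -0.01202107]), 'moment': array([-0.01844416, -0.05032737,  0.04878762]), 'gripper_width': 0.08758595168414324}
```

View pics/scene0.png

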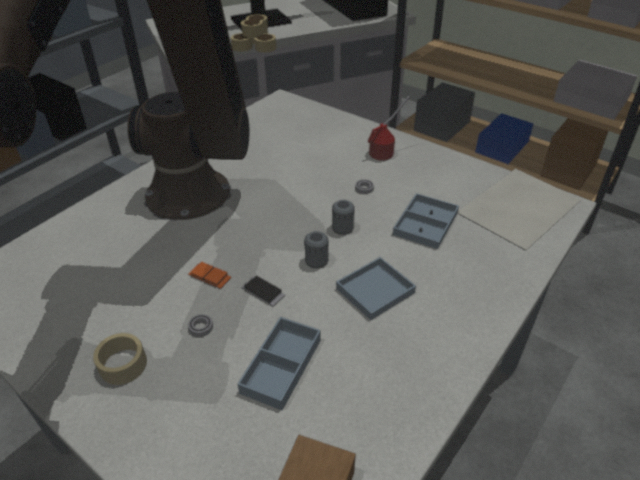

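View pics/side0.png

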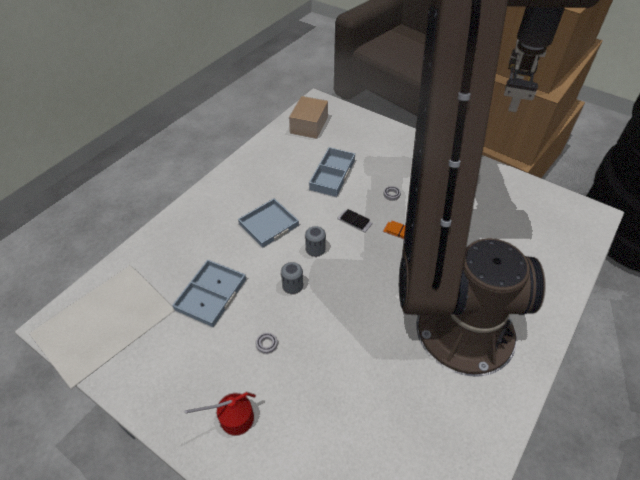

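View pics/wrist0.png

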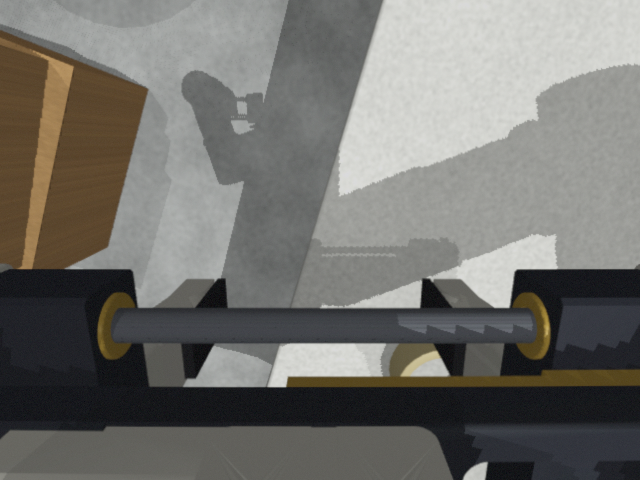

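```bash
python3 - <<'E'
from h import *
D=load('scene'); save(D,'s1.png',(170,160,370,310),4); save(D,'s2.png',(170,270,370,420),4); save(D,'s3.png',(320,150,480,270),5); save(D,'s4.png',(325,240,435,330),6)
D=load('side'); save(D,'d1.png',(160,140,420,335),3)
E
```

```text
(no output)
```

View pics/s1.png

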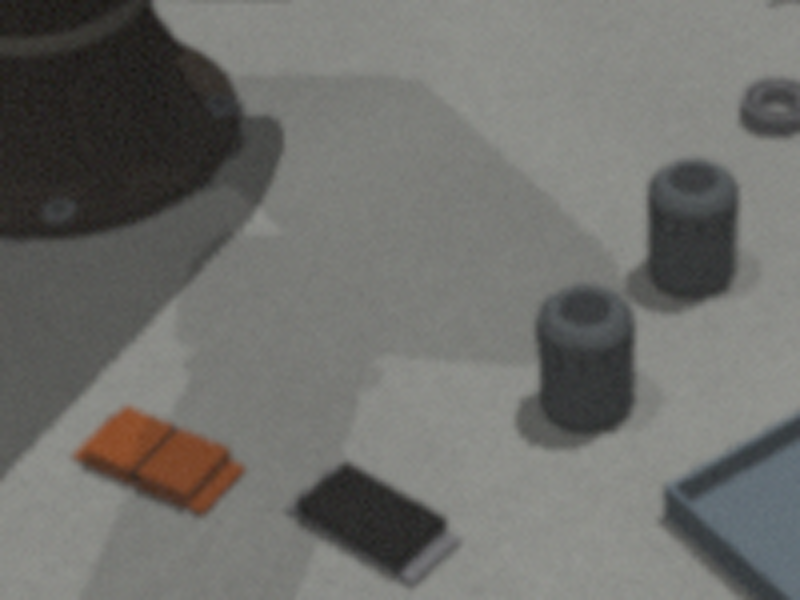

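View pics/s2.png

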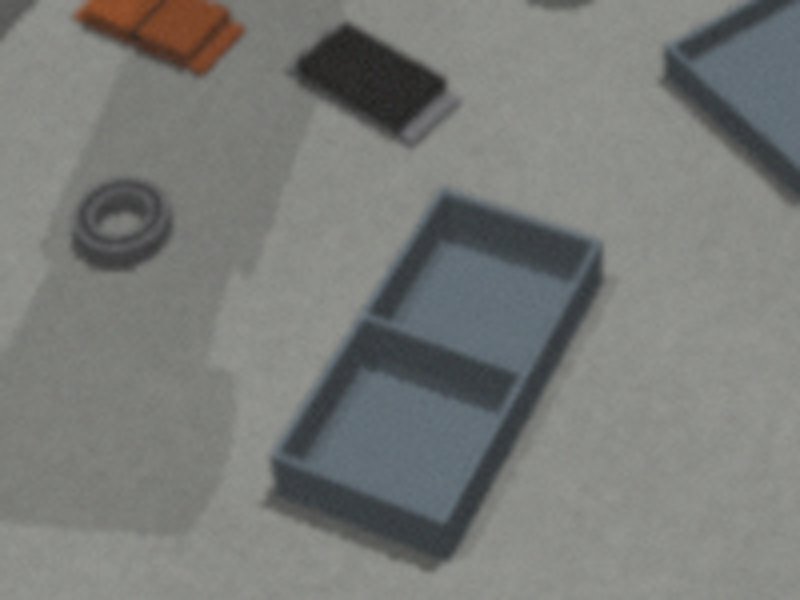

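View pics/s3.png

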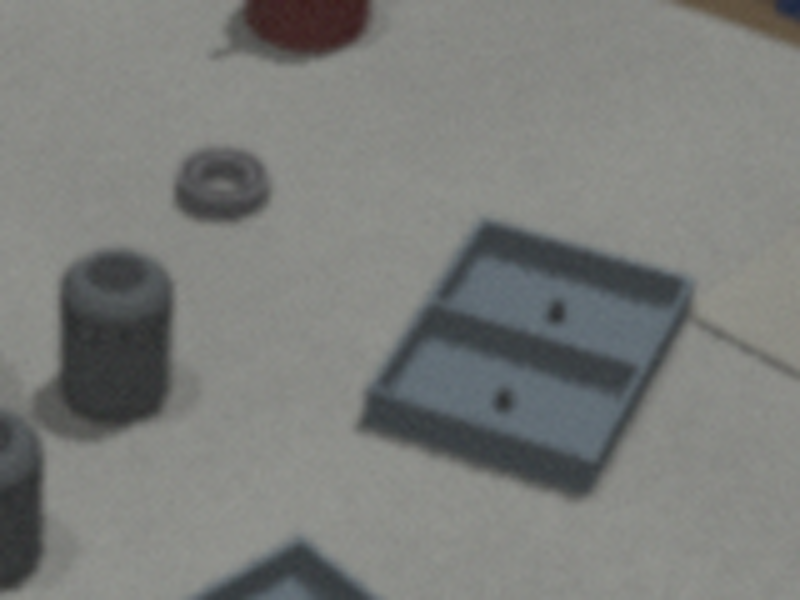

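View pics/s4.png

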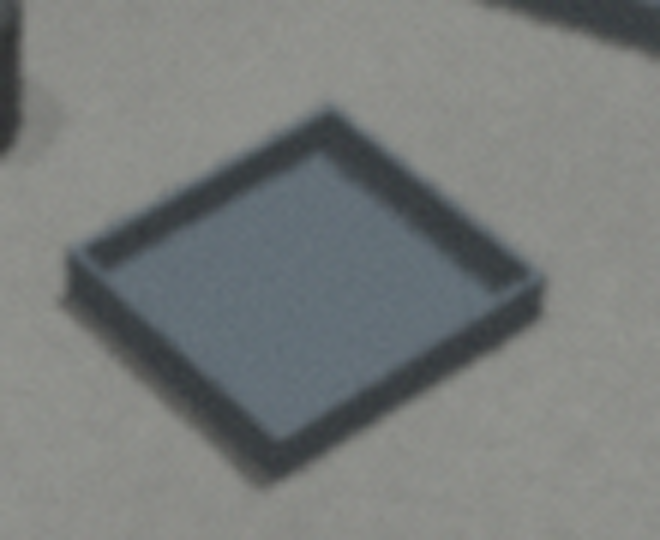

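View pics/d1.png

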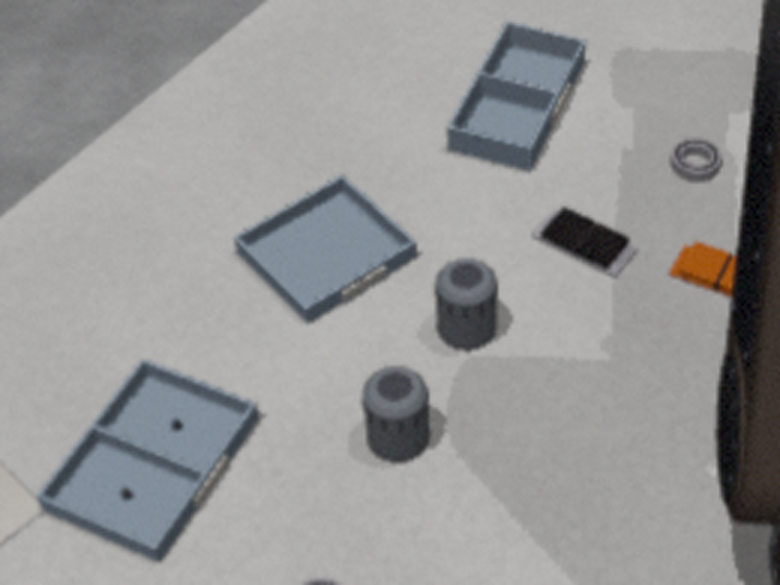

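```bash
python3 - <<'E'
from h import *
S=load('scene');Q=load('side')
def f(D,o,s,pts,z): return np.array([at_z(D,o[0]+u/s,o[1]+v/s,z)[:2] for u,v in pts])
def rep(n,a):
    c=a.mean(0); 
    print(n,c.round(4).tolist(),a.round(3).tolist())
    if len(a)==4: print('  edges',[ (round(float(np.linalg.norm(e)),3),round(float(np.degrees(np.arctan2(e[1],e[0]))),1)) for e in np.roll(a,-1,0)-a])
s1=((170,160),4);s2=((170,270),4);s3=((320,150),5);s4=((325,240),6);d1=((160,140),3)
rep('filtA s',f(S,*s1,[(692,176)],.075));rep('filtA d',f(Q,*d1,[(397,386)],.075))
rep('filtB s',f(S,*s1,[(583,306)],.075));rep('filtB d',f(Q,*d1,[(466,274)],.075))
rep('pad s',f(S,*s1,[(347,463),(447,525),(402,570),(297,508)],.015))
rep('pad d',f(Q,*d1,[(565,208),(635,243),(610,270),(540,236)],.015))
rep('br1 s',f(S,*s2,[(123,215)],.015));rep('br1 d',f(Q,*d1,[(696,155)],.015))
rep('br2 s',f(S,*s3,[(222,178)],.015));rep('br2 d',f(Q,(0,0),1,[(266,343)],.015))
rep('ftray s',f(S,*s2,[(443,190),(602,240),(450,522),(273,460)],.034))
rep('ftray d',f(Q,*d1,[(507,24),(585,42),(531,150),(450,130)],.034))
rep('btray s',f(S,*s3,[(484,220),(692,283),(592,465),(370,393)],.024))
rep('btray d',f(Q,*d1,[(145,363),(258,405),(158,545),(42,495)],.024))
rep('pegs s',f(S,*s3,[(557,302),(504,392)],.015));rep('pegs d',f(Q,*d1,[(177,423),(126,492)],.015))
rep('ptray s',f(S,*s4,[(328,105),(545,278),(278,443),(70,250)],.024))
rep('ptray d',f(Q,*d1,[(342,180),(415,243),(310,310),(238,240)],.024))
rep('can',f(S,(0,0),1,[(381,152)],.0));rep('tape',f(S,(0,0),1,[(119,350)],.045))
E
```

```text
filtA s [0.4299, 0.1424] [[0.43, 0.142]]
filtA d [0.4299, 0.1373] [[0.43, 0.137]]
filtB s [0.4522, 0.0048] [[0.452, 0.005]]
filtB d [0.4544, 0.0014] [[0.454, 0.001]]
pad s [0.4255, -0.1527] [[0.386, -0.131], [0.463, -0.133], [0.466, -0.173], [0.388, -0.174]]
  edges [(0.078, -1.8), (0.041, -86.4), (0.078, -179.6), (0.044, 92.6)]
pad d [0.4145, -0.1451] [[0.455, -0.168], [0.374, -0.167], [0.375, -0.123], [0.454, -0.122]]
  edges [(0.081, 179.4), (0.043, 87.9), (0.079, 0.9), (0.045, -89.5)]
br1 s [0.3889, -0.3084] [[0.389, -0.308]]
br1 d [0.3853, -0.3065] [[0.385, -0.306]]
br2 s [0.3824, 0.3111] [[0.382, 0.311]]
br2 d [0.3774, 0.3173] [[0.377, 0.317]]
ftray s [0.5887, -0.2788] [[0.523, -0.204], [0.609, -0.181], [0.655, -0.353], [0.568, -0.378]]
  edges [(0.089, 15.4), (0.178, -75.0), (0.09, -163.8), (0.179, 104.6)]
ftray d [0.5814, -0.2746] [[0.647, -0.349], [0.561, -0.372], [0.517, -0.2], [0.601, -0.178]]
  edges [(0.089, -165.1), (0.177, 104.4), (0.087, 15.1), (0.177, -74.9)]
btray s [0.5945, 0.2817] [[0.523, 0.353], [0.638, 0.371], [0.666, 0.211], [0.551, 0.192]]
  edges [(0.116, 8.8), (0.162, -80.3), (0.116, -170.8), (0.163, 99.9)]
btray d [0.5871, 0.2829] [[0.657, 0.217], [0.543, 0.194], [0.518, 0.35], [0.631, 0.37]]
  edges [(0.116, -168.9), (0.158, 99.0), (0.115, 10.1), (0.156, -80.7)]
pegs s [0.5921, 0.2839] [[0.585, 0.324], [0.599, 0.243]]
pegs d [0.5871, 0.2849] [[0.594, 0.246], [0.581, 0.324]]
ptray s [0.6214, 0.004] [[0.581, 0.082], [0.696, 0.051], [0.662, -0.075], [0.548, -0.043]]
  edges [(0.119, -14.8), (0.131, -105.0), (0.119, 164.2), (0.129, 75.1)]
ptray d [0.6141, 0.0082] [[0.654, -0.066], [0.543, -0.039], [0.574, 0.084], [0.686, 0.055]]
  edges [(0.114, 166.3), (0.126, 76.2), (0.116, -14.4), (0.125, -104.9)]
can [0.3117, 0.5069] [[0.312, 0.507]]
tape [0.3327, -0.4693] [[0.333, -0.469]]
```

```bash
cat >> h.py <<'E'
def yawof(s): 
    M=R.from_rotvec(s['tool_rot']).as_matrix(); return np.degrees(np.arctan2(M[1,1],M[0,1]))
def plan(t,yaw,grip=1,step=5.5,mod=True,n=None):
    s=bot.state(); p=np.array(s['ee_pos']); M=R.from_rotvec(s['tool_rot']).as_matrix()
    y=np.radians(yaw)
    ys=[np.array([np.cos(y),np.sin(y),0])]
    z=np.array([0,0,-1.]); Y=ys[0]; X=np.cross(Y,z); G=np.column_stack([X,Y,z])
    rv=R.from_matrix(M.T@G).as_rotvec(degrees=True)
    if n is None: n=int(max(1,np.ceil(np.linalg.norm(rv)/10),np.ceil(np.linalg.norm(np.array(t)-p)*100/step)))
    rows=[]
    for k in range(n):
        Mk=M@R.from_rotvec(rv*k/n,degrees=True).as_matrix()
        d=Mk.T@((np.array(t)-p)*100/n)
        rows.append([round(float(v),2) for v in d]+[round(float(v),1) for v in rv/n]+[grip])
    print('err cm world',((np.array(t)-p)*100).round(2),'rv',rv.round(1),'rows',n)
    print(','.join(' '.join(f'{v:g},' for v in r)[:-1] for r in rows))
def st():
    s=bot.state(); print('t',round(s['time_s'],2),'pos',np.round(s['ee_pos'],4),'yaw',round(yawof(s),1),'F',np.round(s['force'],1),'w',round(s['gripper_width'],4),'q',np.round(s['joint_pos'],2))
E
python3 -c "
from h import *
plan([0.48,-0.15,0.36],160)"
```

```text
err cm world [28.66 49.63 13.42] rv [  0.1   0.  -53.3] rows 11
-3.79, 3.58, -1.22, 0, 0, -4.8, 1,-4.08, 3.24, -1.22, 0, 0, -4.8, 1,-4.34, 2.89, -1.22, 0, 0, -4.8, 1,-4.57, 2.51, -1.22, 0, 0, -4.8, 1,-4.76, 2.12, -1.22, 0, 0, -4.8, 1,-4.92, 1.71, -1.22, 0, 0, -4.8, 1,-5.05, 1.28, -1.22, 0, 0, -4.8, 1,-5.14, 0.85, -1.22, 0, 0, -4.8, 1,-5.19, 0.41, -1.22, 0, 0, -4.8, 1,-5.21, -0.03, -1.22, 0, 0, -4.8, 1,-5.19, -0.47, -1.22, 0, 0, -4.8, 1
```

>>> jog_arm --motion '[-3.8,3.6,-1.2,0,0,-4.8,1,-4.1,3.2,-1.2,0,0,-4.8,1,-4.3,2.9,-1.2,0,0,-4.8,1,-4.6,2.5,-1.2,0,0,-4.8,1,-4.8,2.1,-1.2,0,0,-4.8,1,-4.9,1.7,-1.2,0,0,-4.8,1,-5.0,1.3,-1.2,0,0,-4.8,1,-5.1,0.8,-1.2,0,0,-4.8,1,-5.2,0.4,-1.2,0,0,-4.8,1,-5.2,0,-1.2,0,0,-4.8,1,-5.2,-0.5,-1.2,0,0,-4.8,1,0,0,0,0,0,0,1]'

```text
time_s: 1.65
ee_pos: [0.4833, -0.1327, 0.3596]
tool_rot: [-1.826, 2.554, 0.012]
force: [-1.2, -1.0, -0.7]
gripper_width: 0.0872
```

```bash
python3 -c "
from h import *
st();D=snap('wrist');save(D,'w1.png');plan([0.48,0.14,0.36],180)"
```

```text
t 1.65 pos [ 0.4833 -0.1327  0.3596] yaw 161.1 F [-1.2 -1.  -0.7] w 0.0872 q [ 0.12  0.01 -0.12 -0.01 -1.44 -0.45]
err cm world [-0.25 27.37  0.08] rv [  0.3   0.4 -19. ] rows 5
-5.16, 1.83, 0.02, 0.1, 0.1, -3.8, 1,-5.27, 1.48, 0.02, 0.1, 0.1, -3.8, 1,-5.36, 1.13, 0.01, 0.1, 0.1, -3.8, 1,-5.42, 0.77, -0, 0.1, 0.1, -3.8, 1,-5.46, 0.41, -0.01, 0.1, 0.1, -3.8, 1
```

View pics/w1.png

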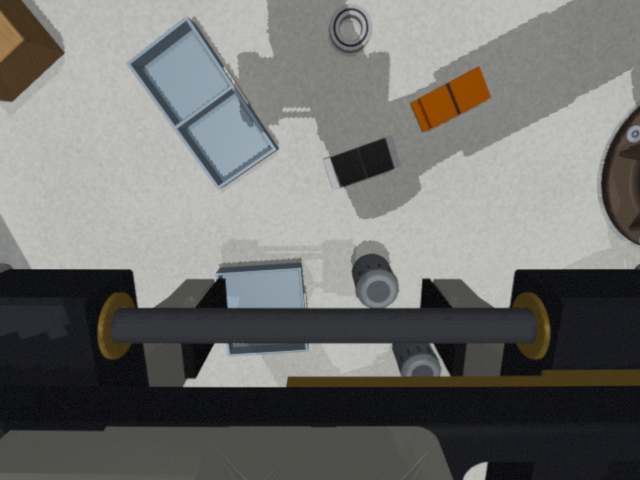

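>>> jog_arm --motion '[-5.2,1.8,0,0,0,-3.8,1,-5.3,1.5,0,0,0,-3.8,1,-5.4,1.1,0,0,0,-3.8,1,-5.4,0.8,0,0,0,-3.8,1,-5.4,0.4,0,0,0,-3.8,1,-4,0,0,0,0,0,1,-4,0,0,0,0,0,1,-4,0,0,0,0,0,1,0,0,0,0,0,0,1]'

```text
time_s: 2.82
ee_pos: [0.4786, 0.2622, 0.3579]
tool_rot: [2.211, -2.226, -0.015]
force: [0.5, 0.1, 0.7]
gripper_width: 0.0877
```

```bash
cp wrist.pkl w1.pkl; python3 -c "
from h import *
st();D=snap('wrist');save(D,'w2.png');st()
D=load('w1');save(D,'w1a.png',(120,0,360,180),3.3);save(D,'w1b.png',(310,100,510,250),4)"; cp wrist.pkl w2.pkl
```

```text
t 2.83 pos [0.4786 0.2622 0.3579] yaw 179.6 F [0.5 0.1 0.7] w 0.0877 q [ 0.85  0.09 -0.04 -0.01 -1.44 -0.86]
t 2.88 pos [0.4786 0.261  0.3583] yaw 179.6 F [-0.2 -1.2  0.3] w 0.0875 q [ 0.85  0.09 -0.04 -0.01 -1.44 -0.86]
```

View pics/w2.png

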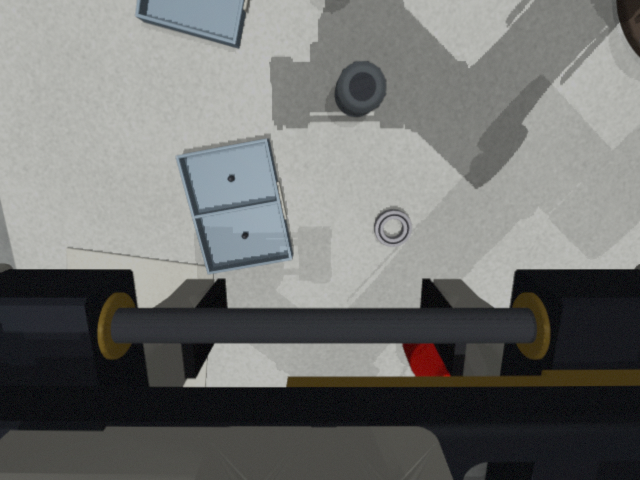

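View pics/w1a.png

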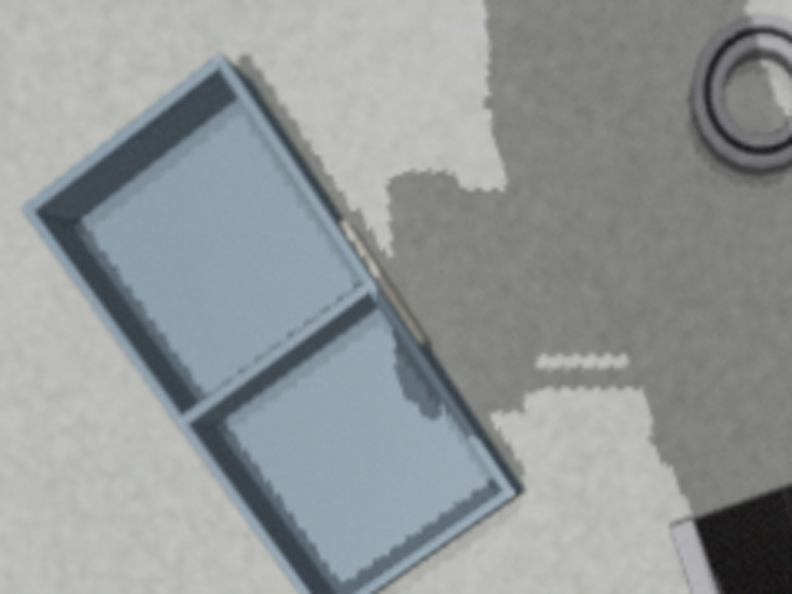

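View pics/w1b.png

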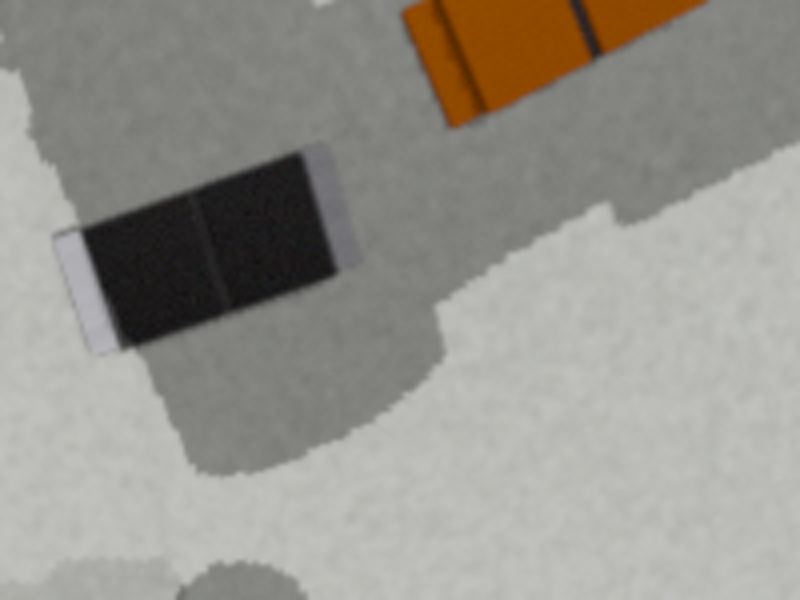

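```bash
python3 -c "
from h import *
D=load('w2');save(D,'w2a.png',(170,50,430,280),3)"
```

```text
(no output)
```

View pics/w2a.png

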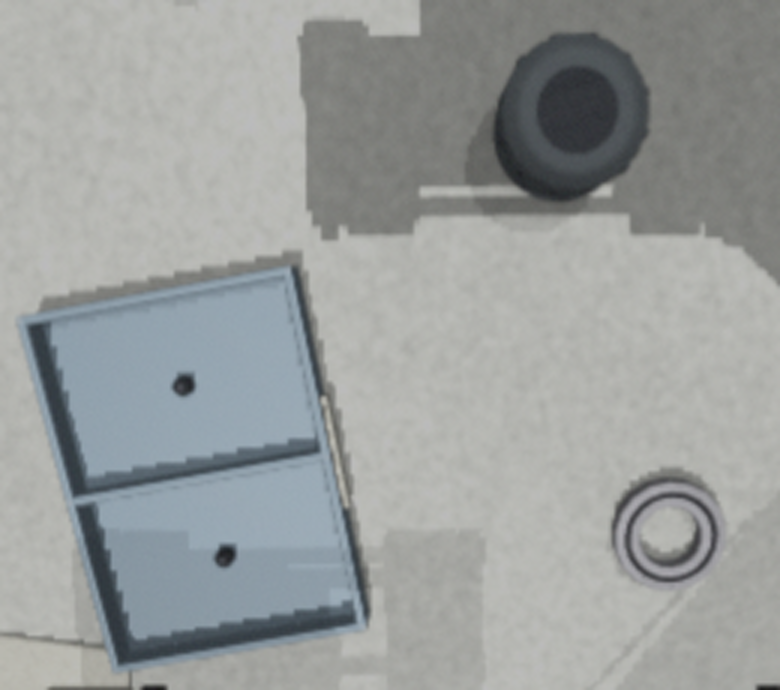

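```bash
python3 - <<'E'
from h import *
def f(D,o,s,pts,z): return np.array([at_z(D,o[0]+u/s,o[1]+v/s,z)[:2] for u,v in pts])
def rep(n,a):
    c=a.mean(0); 
    print(n,c.round(4).tolist(),a.round(4).tolist())
    if len(a)==4: print('  edges',[ (round(float(np.linalg.norm(e)),3),round(float(np.degrees(np.arctan2(e[1],e[0]))),1)) for e in np.roll(a,-1,0)-a])
D=load('w2');a=((170,50),3)
rep('br2',f(D,*a,[(668,532)],.015)); rep('filtA',f(D,*a,[(578,110)],.075))
rep('pegs',f(D,*a,[(183,384),(226,555)],.014))
rep('btray',f(D,*a,[(18,318),(296,267),(369,627),(116,670)],.024))
D=load('w1');a=((120,0),3.3);b=((310,100),4)
rep('br1',f(D,*a,[(761,95)],.015)); rep('filtB',f(D,(0,0),1,[(377,290)],.075))
rep('ftray',f(D,*a,[(222,55),(24,207),(320,606),(521,492)],.034)); rep('ftray full',f(D,(0,0),1,[(188,17),(128,63),(221,188),(277,150)],.034))
rep('pad blk',f(D,*b,[(82,230),(302,152),(338,272),(120,349)],.015)); rep('pad plate',f(D,*b,[(53,234),(325,142),(359,263),(96,355)],.005))
for n in('w1','w2'):
  D=load(n); print(n,[at_d(D,u,v).round(4).tolist() for u,v in ([(300,230),(345,28),(190,70)] if n=='w1' else [(330,200),(212,178),(140,100)])])
E
```

```text
br2 [0.3801, 0.3096] [[0.3801, 0.3096]]
filtA [0.4312, 0.1371] [[0.4312, 0.1371]]
pegs [0.5891, 0.2798] [[0.5962, 0.2409], [0.582, 0.3186]]
btray [0.5889, 0.281] [[0.6619, 0.2115], [0.543, 0.1917], [0.5169, 0.3507], [0.634, 0.3702]]
  edges [(0.121, -170.5), (0.161, 99.3), (0.119, 9.5), (0.161, -80.0)]
br1 [0.3858, -0.3084] [[0.3858, -0.3084]]
filtB [0.4543, -0.0015] [[0.4543, -0.0015]]
ftray [0.5831, -0.2817] [[0.5622, -0.3771], [0.6493, -0.3556], [0.6048, -0.1896], [0.5161, -0.2045]]
  edges [(0.09, 13.9), (0.172, 105.0), (0.09, -170.5), (0.179, -75.0)]
ftray full [0.5825, -0.2795] [[0.5616, -0.3765], [0.6486, -0.355], [0.6021, -0.1828], [0.5175, -0.2038]]
  edges [(0.09, 13.9), (0.178, 105.1), (0.087, -166.1), (0.178, -75.7)]
pad blk [0.4197, -0.1523] [[0.4571, -0.1724], [0.3822, -0.1728], [0.3818, -0.1324], [0.4576, -0.1316]]
  edges [(0.075, -179.7), (0.04, 90.6), (0.076, 0.6), (0.041, -90.6)]
pad plate [0.4194, -0.1523] [[0.4666, -0.1738], [0.3726, -0.1729], [0.3727, -0.1316], [0.4658, -0.131]]
  edges [(0.094, 179.4), (0.041, 89.8), (0.093, 0.4), (0.043, -89.0)]
w1 [[0.5299, -0.0905, -0.0009], [0.3898, -0.3147, 0.0], [0.5907, -0.3325, 0.0008]]
w2 [[0.4653, 0.2736, -0.0001], [0.6244, 0.2418, 0.0028], [0.7103, 0.1413, -0.0014]]
```

```bash
python3 -c "
from h import *
plan([0.380,0.310,0.06],-170.5)"
```

```text
err cm world [ -9.86   4.9  -29.83] rv [ 0.5  0.3 -9.9] rows 6
-0.78, 1.61, 4.99, 0.1, 0, -1.7, 1,-0.83, 1.59, 4.99, 0.1, 0, -1.7, 1,-0.88, 1.57, 4.98, 0.1, 0, -1.7, 1,-0.93, 1.55, 4.98, 0.1, 0, -1.7, 1,-0.98, 1.53, 4.98, 0.1, 0, -1.7, 1,-1.03, 1.51, 4.97, 0.1, 0, -1.7, 1
```

>>> jog_arm --motion '[-0.8,1.6,5,0.1,0,-1.7,1,-0.8,1.6,5,0.1,0,-1.7,1,-0.9,1.6,5,0.1,0,-1.7,1,-0.9,1.6,5,0.1,0,-1.7,1,-1,1.5,4,0.1,0,-1.7,1,-1,1.5,3,0.1,0,-1.7,1,0,0,0,0,0,0,1]'

```text
time_s: 3.75
ee_pos: [0.3813, 0.3003, 0.0832]
tool_rot: [-2.388, 2.029, -0.001]
force: [-0.5, -0.1, 0.8]
gripper_width: 0.0876
```

```bash
python3 -c "
from h import *
st();D=snap('wrist');save(D,'w3.png');plan([0.380,0.310,0.004],-170.5,n=3)"
```

```text
t 3.75 pos [0.3813 0.3003 0.0832] yaw -170.7 F [-0.5 -0.1  0.8] w 0.0876 q [ 1.08  0.19 -0.6   0.   -0.78 -0.92]
err cm world [-0.23  0.88 -8.05] rv [-0.5  0.4 -0.2] rows 3
-0.29, 0.05, 2.68, -0.2, 0.1, -0.1, 1,-0.29, 0.04, 2.68, -0.2, 0.1, -0.1, 1,-0.3, 0.04, 2.68, -0.2, 0.1, -0.1, 1
```

View pics/w3.png

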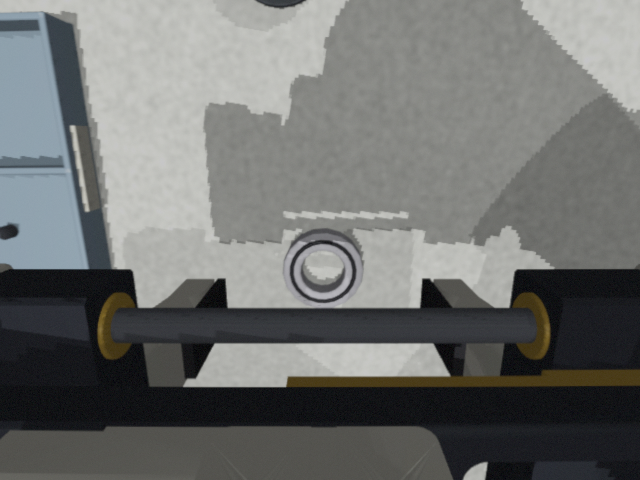

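```bash
python3 -c "
from h import *
D=load('wrist');print(at_z(D,323,269,.015));st()"
```

```text
[0.37976498 0.31016458 0.015     ]
t 3.8 pos [0.3823 0.3012 0.0845] yaw -170.7 F [-0.2 -0.1  0.5] w 0.0875 q [ 1.07  0.19 -0.59  0.   -0.78 -0.92]
```

>>> jog_arm --motion '[-0.3,0,2.7,0,0,0,1,-0.3,0,2.5,0,0,0,1,-0.3,0,2,0,0,0,1,0,0,0,0,0,0,1]'

```text
time_s: 4.3
ee_pos: [0.3881, 0.3128, 0.0178]
tool_rot: [-2.371, 2.026, 0.0]
force: [-0.3, 0.2, -0.5]
gripper_width: 0.0879
```

```bash
python3 -c "
from h import *
st();plan([0.380,0.310,0.004],-170.5,n=1)"
```

```text
t 4.3 pos [0.3881 0.3128 0.0178] yaw -171.0 F [-0.3  0.2 -0.5] w 0.0879 q [ 1.08  0.31 -0.65  0.01 -0.6  -0.93]
err cm world [-0.81 -0.28 -1.38] rv [-1.   0.8 -0.5] rows 1
0.17, 0.87, 1.36, -1, 0.8, -0.5, 1
```

>>> jog_arm --motion '[0.1,0.8,0.6,-0.5,0.4,-0.5,1,0,0,0,0,0,0,1]'

```text
time_s: 4.55
ee_pos: [0.3816, 0.3111, 0.0138]
tool_rot: [-2.386, 2.022, 0.001]
force: [-0.2, 0.6, -0.5]
gripper_width: 0.0879
```

```bash
python3 -c "
from h import *
st();plan([0.380,0.310,0.004],-170.5,n=1)"
```

```text
t 4.55 pos [0.3816 0.3111 0.0138] yaw -170.6 F [-0.2  0.6 -0.5] w 0.0879 q [ 1.09  0.31 -0.66  0.   -0.59 -0.92]
err cm world [-0.16 -0.11 -0.98] rv [-0.6  0.6 -0.1] rows 1
0.1, 0.18, 0.98, -0.6, 0.6, -0.1, 1
```

>>> jog_arm --motion '[0.1,0.2,1,-0.4,0.5,0,1,0,0,0,0,0,0,1]'

```text
time_s: 4.8
ee_pos: [0.3801, 0.3105, 0.0043]
tool_rot: [-2.393, 2.028, -0.002]
force: [0.2, -0.2, 0.3]
gripper_width: 0.0877
```

```bash
python3 -c "
from h import *
st();plan([0.380,0.310,0.004],-170.5,n=1)"
```

```text
t 4.8 pos [0.3801 0.3105 0.0043] yaw -170.6 F [ 0.2 -0.2  0.3] w 0.0877 q [ 1.09  0.33 -0.66  0.   -0.58 -0.93]
err cm world [-0.01 -0.05 -0.03] rv [-0.3  0.1 -0.1] rows 1
0.04, 0.02, 0.03, -0.3, 0.1, -0.1, 1
```

>>> jog_arm --motion '[0,0,0,0,0,0,0,0,0,0,0,0,0,0,0,0,0,0,0,0,0,0,0,0,0,0,0,0,0,0,0,0,0,0,0]'

```text
time_s: 5.42
ee_pos: [0.3802, 0.3107, 0.0044]
tool_rot: [-2.393, 2.027, -0.002]
force: [-0.3, -0.5, -0.8]
gripper_width: 0.0515
```

```bash
python3 -c "
from h import *
st();plan([0.582,0.319,0.11],-170.5,0)"
```

```text
t 5.42 pos [0.3802 0.3107 0.0044] yaw -170.5 F [-0.3 -0.5 -0.8] w 0.0515 q [ 1.09  0.33 -0.66  0.   -0.58 -0.93]
err cm world [20.18  0.83 10.56] rv [-0.3  0.1 -0. ] rows 5
0.5, -4.02, -2.09, -0.1, 0, -0, 0,0.5, -4.02, -2.1, -0.1, 0, -0, 0,0.5, -4.01, -2.1, -0.1, 0, -0, 0,0.5, -4.01, -2.11, -0.1, 0, -0, 0,0.5, -4.01, -2.11, -0.1, 0, -0, 0
```

>>> jog_arm --motion '[0,0,-2,0,0,0,0,0,0,-4,0,0,0,0,0.5,-3,-3,0,0,0,0,0.5,-4,-1,0,0,0,0,0.5,-4,0,0,0,0,0,0.5,-4,0,0,0,0,0,0.5,-3,0,0,0,0,0,0,-1.5,0,0,0,0,0,0,0,0,0,0,0,0]'

```text
time_s: 6.55
ee_pos: [0.5805, 0.3165, 0.1068]
tool_rot: [-2.397, 2.029, -0.001]
force: [-0.2, 0.2, -1.6]
gripper_width: 0.0509
```

```bash
python3 -c "
from h import *
st();D=snap('wrist');save(D,'w4.png');plan([0.582,0.319,0.06],-170.5,0,n=2)"
```

```text
t 6.55 pos [0.5805 0.3165 0.1068] yaw -170.5 F [-0.2  0.2 -1.6] w 0.0509 q [ 0.79  0.43 -0.17  0.   -0.97 -0.63]
err cm world [ 0.22  0.26 -4.68] rv [-0.1  0.   0. ] rows 2
-0.11, -0.13, 2.34, -0, 0, 0, 0,-0.11, -0.13, 2.34, -0, 0, 0, 0
```

View pics/w4.png

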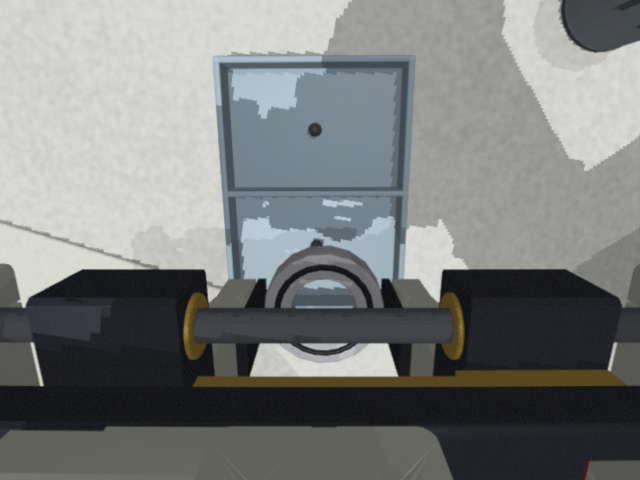

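```bash
python3 -c "
from h import *
D=load('wrist');print(at_z(D,315,127,.015),at_z(D,317,242,.015))
print(np.array([at_z(D,u,v,.024) for u,v in[(213,57),(415,56),(408,193),(223,193)]]))"
```

```text
[0.59803636 0.24100364 0.015     ] [0.58464901 0.3154886  0.015     ]
[[0.66317192 0.21207218 0.024     ]
 [0.54632225 0.19208208 0.024     ]
 [0.53267238 0.27142802 0.024     ]
 [0.64945084 0.29091306 0.024     ]]
```

>>> jog_arm --motion '[-0.1,-0.2,2.5,0,0,0,0,-0.1,-0.2,2.5,0,0,0,0,0,0,1.5,0,0,0,0,0,0,0.5,0,0,0,0,0,0,0,0,0,0,0]'

```text
time_s: 7.22
ee_pos: [0.58, 0.3203, 0.0371]
tool_rot: [-2.399, 2.024, -0.0]
force: [0.5, 0.1, -0.9]
gripper_width: 0.0512
```

```bash
python3 -c "
from h import *
st();plan([0.584,0.319,0.0085],-170.5,0,n=2)"
```

```text
t 7.22 pos [0.58   0.3203 0.0371] yaw -170.3 F [ 0.5  0.1 -0.9] w 0.0512 q [ 0.8   0.5  -0.23  0.   -0.83 -0.63]
err cm world [ 0.4  -0.13 -2.86] rv [-0.1  0.1  0.2] rows 2
0.1, -0.18, 1.43, -0.1, 0, 0.1, 0,0.1, -0.18, 1.43, -0.1, 0, 0.1, 0
```

>>> jog_arm --motion '[0.1,-0.4,1.2,0,0,0,0,0,0,0.8,0,0,0,0,0,0,0.5,0,0,0,0,0,0,0,0,0,0,0]'

```text
time_s: 7.72
ee_pos: [0.5851, 0.3205, 0.0119]
tool_rot: [-2.397, 2.023, -0.001]
force: [-0.6, 0.2, -0.9]
gripper_width: 0.0512
```

```bash
python3 -c "
from h import *
st();plan([0.584,0.319,0.0085],-170.5,0,n=1)"
```

```text
t 7.72 pos [0.5851 0.3205 0.0119] yaw -170.3 F [-0.6  0.2 -0.9] w 0.0512 q [ 0.79  0.54 -0.24  0.   -0.79 -0.62]
err cm world [-0.11 -0.15 -0.34] rv [-0.2  0.2  0.2] rows 1
0.13, 0.14, 0.33, -0.2, 0.2, 0.2, 0
```

>>> jog_arm --motion '[0.1,0.1,0.4,0,0,0,0,0,0,0.1,0,0,0,0,0,0,0,0,0,0,0.68,0,0,0,0,0,0,0.68,0,0,0,0,0,0,0.68]'

```text
time_s: 8.35
ee_pos: [0.5852, 0.32, 0.0091]
tool_rot: [-2.396, 2.02, -0.002]
force: [0.6, -0.2, -0.2]
gripper_width: 0.0595
```

```bash
python3 -c "
from h import *
st()"
```

```text
t 8.35 pos [0.5852 0.32   0.0091] yaw -170.3 F [ 0.6 -0.2 -0.2] w 0.0595 q [ 0.79  0.54 -0.25  0.   -0.78 -0.62]
```

Released; retreat up, and on toward filter A, looking back at the tray.

>>> jog_arm --motion '[0,0,-2,0,0,0,0.68,0,0,-5,0,0,0,0.68,0,0,-5,0,0,0,1,0,0,-4,0,0,0,1,0,0,0,0,0,0,1]'

```text
time_s: 8.98
ee_pos: [0.5841, 0.3188, 0.1725]
tool_rot: [-2.397, 2.022, -0.002]
force: [0.4, -0.3, -0.6]
gripper_width: 0.084
```

```bash
python3 -c "
from h import *
st();D=snap('wrist');save(D,'w5.png')
for y in (-150,-163):plan([0.430,0.139,0.16],y,1)"
```

```text
t 8.97 pos [0.5841 0.3188 0.1725] yaw -170.3 F [ 0.4 -0.3 -0.6] w 0.084 q [ 0.79  0.38 -0.09  0.   -1.1  -0.62]
err cm world [-15.32 -17.92  -1.05] rv [ -0.1   0.  -20.3] rows 5
3.02, 3.62, 0.2, -0, 0, -4.1, 1,2.75, 3.83, 0.2, -0, 0, -4.1, 1,2.47, 4.01, 0.2, -0, 0, -4.1, 1,2.18, 4.18, 0.2, -0, 0, -4.1, 1,1.88, 4.32, 0.21, -0, 0, -4.1, 1
err cm world [-15.32 -17.92  -1.05] rv [-0.1  0.1 -7.3] rows 5
3.02, 3.62, 0.2, -0, 0, -1.5, 1,2.92, 3.7, 0.2, -0, 0, -1.5, 1,2.83, 3.77, 0.2, -0, 0, -1.5, 1,2.73, 3.84, 0.2, -0, 0, -1.5, 1,2.63, 3.91, 0.21, -0, 0, -1.5, 1
```

View pics/w5.png

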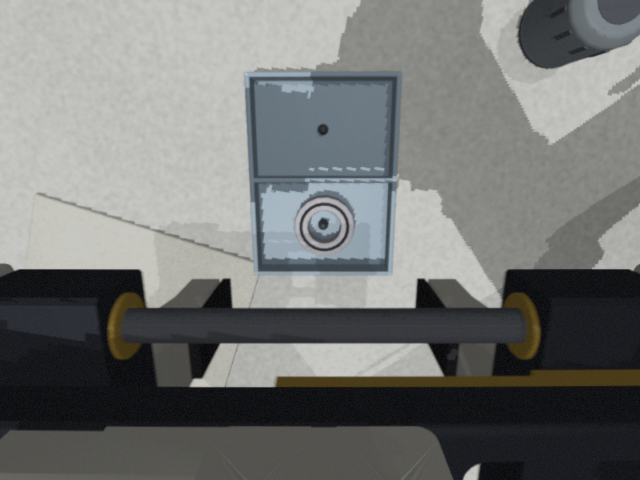

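>>> jog_arm --motion '[3,3.6,0.2,0,0,-1.1,1,3,3.7,0.2,0,0,-1.1,1,2.9,3.8,0.2,0,0,-1.1,1,2.8,3.8,0.2,0,0,-1.1,1,2.7,3.8,0.2,0,0,-1.1,1,0,0,0,0,0,0,1]'

```text
time_s: 9.78
ee_pos: [0.4212, 0.1305, 0.1517]
tool_rot: [2.49, -1.9, -0.005]
force: [0.7, 0.7, 0.4]
gripper_width: 0.0879
```

```bash
python3 -c "
from h import *
st();D=snap('wrist');save(D,'w6.png');plan([0.430,0.138,0.1],-165,1)"
```

```text
t 9.78 pos [0.4212 0.1305 0.1517] yaw -164.7 F [0.7 0.7 0.4] w 0.0879 q [ 0.75  0.04 -0.58 -0.   -0.96 -0.48]
err cm world [ 0.74  0.62 -5.2 ] rv [ 0.5 -0.2  0.3] rows 1
-0.42, -0.92, 5.19, 0.5, -0.2, 0.3, 1
```

View pics/w6.png

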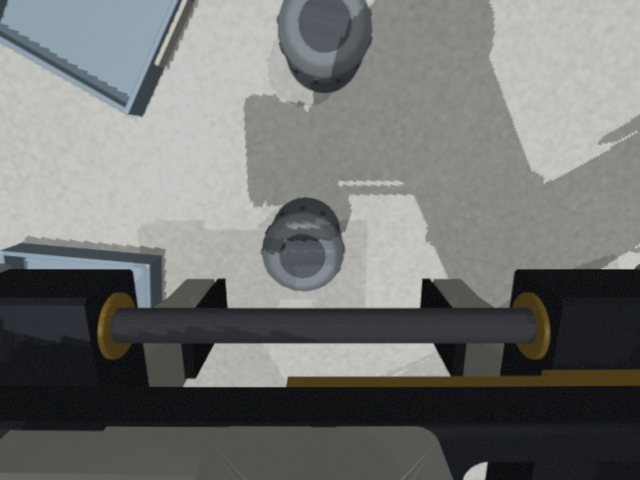

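```bash
python3 -c "
from h import *
D=load('wrist');print(at_z(D,303,256,.072));print(at_z(D,325,20,.072))
plan([0.43,0.138,0.033],-165,1,n=3)"
```

```text
[0.43173201 0.13788267 0.072     ]
[ 0.45476685 -0.00085209  0.072     ]
err cm world [  0.74   0.62 -11.9 ] rv [ 0.5 -0.2  0.3] rows 3
-0.15, -0.32, 3.96, 0.2, -0.1, 0.1, 1,-0.14, -0.31, 3.97, 0.2, -0.1, 0.1, 1,-0.14, -0.3, 3.97, 0.2, -0.1, 0.1, 1
```

>>> jog_arm --motion '[-0.4,-0.9,2,0,0,0,1,0,0,3,0,0,0,1,0,0,3,0,0,0,1,0,0,0,0,0,0,1]'

```text
time_s: 10.32
ee_pos: [0.4326, 0.1403, 0.0687]
tool_rot: [2.492, -1.9, -0.003]
force: [-0.3, 0.2, 0.2]
gripper_width: 0.0877
```

```bash
python3 -c "
from h import *
st();plan([0.431,0.138,0.033],-165,1,n=2)"
```

```text
t 10.32 pos [0.4326 0.1403 0.0687] yaw -164.6 F [-0.3  0.2  0.2] w 0.0877 q [ 0.75  0.18 -0.66 -0.   -0.74 -0.48]
err cm world [-0.16 -0.23 -3.57] rv [ 0.4 -0.2  0.4] rows 2
0.09, 0.09, 1.79, 0.2, -0.1, 0.2, 1,0.09, 0.1, 1.79, 0.2, -0.1, 0.2, 1
```

>>> jog_arm --motion '[0.1,0.1,2,0.2,0,0.2,1,0.1,0.1,1.5,0.2,0,0.2,1,0,0,0.1,0,0,0,1,0,0,0,0,0,0,0,0,0,0,0,0,0,0,0,0,0,0,0,0,0,0,0,0,0,0,0,0]'

```text
time_s: 11.2
ee_pos: [0.4352, 0.1414, 0.0363]
tool_rot: [-2.492, 1.91, -0.007]
force: [0.2, 0.7, -2.7]
gripper_width: 0.0553
```

```bash
python3 -c "
from h import *
st()"
```

```text
t 11.2 pos [0.4352 0.1414 0.0363] yaw -164.9 F [ 0.2  0.7 -2.7] w 0.0553 q [ 0.75  0.23 -0.7   0.01 -0.64 -0.49]
```

```bash
python3 -c "
from h import *
plan([0.594,-0.3225,0.19],-165,0,step=5.5)"
```

```text
err cm world [ 15.88 -46.39  15.37] rv [-0.2 -0.2  0.1] rows 10
4.9, -0.33, -1.52, -0, -0, 0, 0,4.9, -0.33, -1.52, -0, -0, 0, 0,4.9, -0.33, -1.53, -0, -0, 0, 0,4.9, -0.33, -1.53, -0, -0, 0, 0,4.89, -0.33, -1.53, -0, -0, 0, 0,4.89, -0.33, -1.53, -0, -0, 0, 0,4.89, -0.33, -1.53, -0, -0, 0, 0,4.89, -0.33, -1.53, -0, -0, 0, 0,4.89, -0.33, -1.53, -0, -0, 0, 0,4.89, -0.33, -1.54, -0, -0, 0, 0
```

>>> jog_arm --motion '[0,0,-3,0,0,0,0,0,0,-5,0,0,0,0,1,0,-5,0,0,0,0,3,-0.3,-2,0,0,0,0,4.5,-0.3,0,0,0,0,0,5,-0.4,0,0,0,0,0,5,-0.4,0,0,0,0,0,5,-0.4,0,0,0,0,0,5,-0.4,0,0,0,0,0,5,-0.4,0,0,0,0,0,5,-0.4,0,0,0,0,0,4,-0.3,0,0,0,0,0,2,0,0,0,0,0,0,0,0,0,0,0,0,0]'

```text
time_s: 12.95
ee_pos: [0.5837, -0.2924, 0.1881]
tool_rot: [-2.493, 1.909, 0.001]
force: [-0.2, 1.3, -2.7]
gripper_width: 0.0557
```

```bash
python3 -c "
from h import *
st();D=snap('wrist');save(D,'w7.png');plan([0.594,-0.3225,0.1],-165,0)"
```

```text
t 12.95 pos [ 0.5837 -0.2924  0.1881] yaw -164.9 F [-0.2  1.3 -2.7] w 0.0557 q [-0.17  0.35 -0.09 -0.   -1.13  0.43]
err cm world [ 1.05 -3.08 -8.82] rv [-0.1  0.1  0.2] rows 2
1.64, -0.1, 4.41, -0, 0.1, 0.1, 0,1.63, -0.1, 4.41, -0, 0.1, 0.1, 0
```

View pics/w7.png

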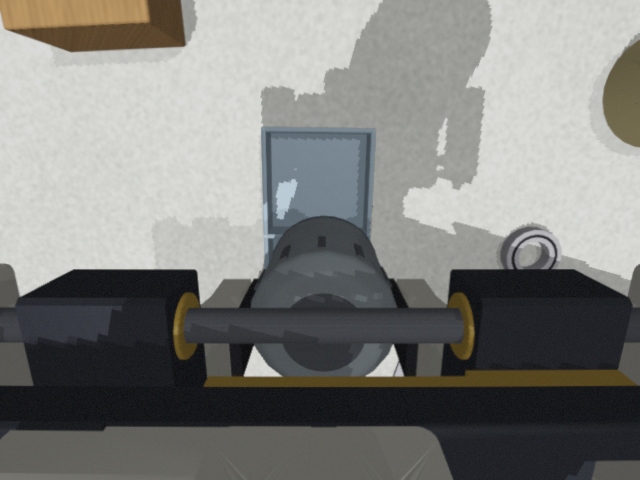

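```bash
python3 -c "
from h import *
D=load('wrist');a=at_z(D,262,129,.034);b=at_z(D,376,129,.034);print(a,b,np.degrees(np.arctan2(*(a-b)[[1,0]])));m=(a+b)/2
u=np.array([-.259,.966]);print('bays',m[:2]+u*.046,m[:2]+u*.134)
print(at_z(D,530,251,.015))"
```

```text
[ 0.6504665  -0.35484307  0.034     ] [ 0.56295644 -0.3784195   0.034     ] 15.078270397793979
bays [ 0.59479747 -0.32219529] [ 0.57200547 -0.23718729]
[ 0.39204445 -0.31384427  0.015     ]
```

>>> jog_arm --motion '[1.7,-0.1,3,0,0,0,0,1.4,-0.1,4,0,0,0,0,0,0,2.5,0,0,0,0,0,0,0,0,0,0,0]'

```text
time_s: 13.5
ee_pos: [0.594, -0.3166, 0.0926]
tool_rot: [-2.496, 1.901, -0.001]
force: [0.2, -0.1, -2.0]
gripper_width: 0.0554
```

```bash
python3 -c "
from h import *
st();plan([0.594,-0.320,0.040],-165,0,n=2)"
```

```text
t 13.5 pos [ 0.594  -0.3166  0.0926] yaw -164.6 F [ 0.2 -0.1 -2. ] w 0.0554 q [-0.2   0.46 -0.16 -0.   -0.96  0.47]
err cm world [-0.   -0.34 -5.26] rv [-0.2  0.1  0.4] rows 2
0.17, 0.05, 2.63, -0.1, 0.1, 0.2, 0,0.16, 0.05, 2.63, -0.1, 0.1, 0.2, 0
```

>>> jog_arm --motion '[0.3,0,2.5,0,0,0.3,0,0,0,1.5,0,0,0,0,0,0,1,0,0,0,0,0,0,0,0,0,0,0]'

```text
time_s: 14.0
ee_pos: [0.5981, -0.3176, 0.0468]
tool_rot: [-2.493, 1.902, -0.011]
force: [-0.2, 0.1, -2.1]
gripper_width: 0.0554
```

```bash
python3 -c "
from h import *
st();plan([0.594,-0.320,0.040],-165,0,n=1)"
```

```text
t 14.0 pos [ 0.5981 -0.3176  0.0468] yaw -164.7 F [-0.2  0.1 -2.1] w 0.0554 q [-0.2   0.51 -0.19 -0.   -0.86  0.47]
err cm world [-0.41 -0.24 -0.68] rv [-0.5 -0.1  0.3] rows 1
0.12, 0.46, 0.68, -0.5, -0.1, 0.3, 0
```

>>> jog_arm --motion '[0.2,0.4,0.5,-0.4,0,0.2,0,0,0,0.3,0,0,0,0,0,0,0,0,0,0,0]'

```text
time_s: 14.38
ee_pos: [0.5957, -0.3212, 0.0405]
tool_rot: [-2.494, 1.909, -0.008]
force: [-0.0, 0.3, -2.5]
gripper_width: 0.0555
```

```bash
python3 -c "
from h import *
st();plan([0.594,-0.320,0.040],-165,0,n=1)"
```

```text
t 14.38 pos [ 0.5957 -0.3212  0.0405] yaw -164.9 F [-0.   0.3 -2.5] w 0.0555 q [-0.21  0.52 -0.2   0.   -0.85  0.47]
err cm world [-0.17  0.12 -0.05] rv [-0.2 -0.2  0.1] rows 1
-0.16, 0.13, 0.04, -0.2, -0.2, 0.1, 0
```

>>> jog_arm --motion '[0,0,0.15,0,0,0,0,0,0,0,0,0,0,0.8,0,0,0,0,0,0,0.8,0,0,0,0,0,0,0.8,0,0,-2,0,0,0,0.8,0,0,-5,0,0,0,1,0,0,-4,0,0,0,1,0,0,-4,0,0,0,1,0,0,0,0,0,0,1]'

```text
time_s: 15.5
ee_pos: [0.5962, -0.3216, 0.1954]
tool_rot: [-2.495, 1.908, -0.013]
force: [0.3, -0.3, -0.4]
gripper_width: 0.0875
```

```bash
python3 -c "
from h import *
st();D=snap('wrist');save(D,'w8.png');plan([0.4545,-0.0,0.16],-165,1,)"
```

```text
t 15.5 pos [ 0.5962 -0.3216  0.1954] yaw -164.8 F [ 0.3 -0.3 -0.4] w 0.0875 q [-0.21  0.38 -0.03  0.   -1.15  0.47]
err cm world [-14.06  32.11  -3.32] rv [-0.2 -0.2  0.2] rows 7
-4.95, 0.74, 0.45, -0, -0, 0, 1,-4.95, 0.74, 0.46, -0, -0, 0, 1,-4.95, 0.74, 0.46, -0, -0, 0, 1,-4.95, 0.75, 0.46, -0, -0, 0, 1,-4.95, 0.75, 0.47, -0, -0, 0, 1,-4.95, 0.75, 0.47, -0, -0, 0, 1,-4.95, 0.75, 0.47, -0, -0, 0, 1
```

View pics/w8.png

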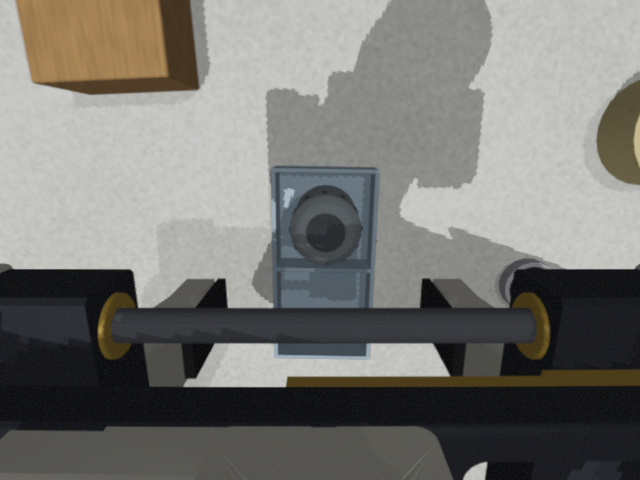

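>>> jog_arm --motion '[-5,0.7,0.4,0,0,0,1,-5,0.7,0.5,0,0,0,1,-5,0.8,0.5,0,0,0,1,-5,0.8,0.5,0,0,0,1,-5,0.8,0.5,0,0,0,1,-5,0.8,0.5,0,0,0,1,-5,0.8,0.5,0,0,0,1,0,0,0,0,0,0,1]'

```text
time_s: 16.55
ee_pos: [0.4427, 0.0109, 0.1477]
tool_rot: [2.487, -1.908, -0.008]
force: [0.8, 0.5, -0.0]
gripper_width: 0.0874
```

```bash
python3 -c "
from h import *
st();plan([0.4545,-0.0,0.1],-165,1,)"
```

```text
t 16.55 pos [0.4427 0.0109 0.1477] yaw -165.0 F [ 0.8  0.5 -0. ] w 0.0874 q [ 0.47  0.05 -0.58 -0.   -0.95 -0.21]
err cm world [ 1.18 -1.09 -4.77] rv [ 0.5 -0.   0. ] rows 1
1.35, -0.9, 4.76, 0.5, -0, 0, 1
```

>>> jog_arm --motion '[1.3,-0.9,0.5,0.4,0,0,1,0,0,0,0,0,0,1]'

```text
time_s: 16.8
ee_pos: [0.4553, -0.0003, 0.1414]
tool_rot: [2.492, -1.909, -0.001]
force: [0.0, -0.7, -0.6]
gripper_width: 0.0877
```

```bash
python3 -c "
from h import *
st();D=snap('wrist');save(D,'w9.png');plan([0.4545,-0.0,0.06],-165,1,n=3)"
```

```text
t 16.8 pos [ 4.553e-01 -3.000e-04  1.414e-01] yaw -164.9 F [ 0.  -0.7 -0.6] w 0.0877 q [ 0.43  0.07 -0.57  0.   -0.93 -0.17]
err cm world [-0.06  0.03 -8.16] rv [ 0.2 -0.   0.1] rows 3
-0.02, 0.01, 2.72, 0.1, -0, 0, 1,-0.02, 0.01, 2.72, 0.1, -0, 0, 1,-0.01, 0.01, 2.72, 0.1, -0, 0, 1
```

View pics/w9.png

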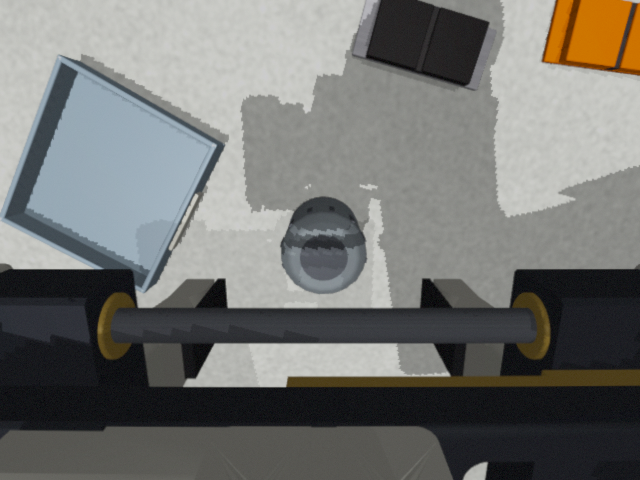

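```bash
python3 -c "
from h import *
D=load('wrist');print(at_z(D,324,257,.072)); a=np.array([at_z(D,*q,.024) for q in [(62,56),(226,138),(147,292),(4,216)]]);print(a,a.mean(0))
print(at_z(D,429,40,.015), [at_z(D,*q,.005) for q in [(353,54),(476,89)]])"
```

```text
[0.45358312 0.00143288 0.072     ]
[[ 0.65663964 -0.07520717  0.024     ]
 [ 0.53910559 -0.05114253  0.024     ]
 [ 0.57625781  0.07959263  0.024     ]
 [ 0.6889313   0.04683204  0.024     ]] [6.15233584e-01 1.87417618e-05 2.40000000e-02]
[ 0.41951162 -0.15092083  0.015     ] [array([ 0.46731639, -0.13086478,  0.005     ]), array([ 0.37353999, -0.13196289,  0.005     ])]
```

>>> jog_arm --motion '[0,0,3,0,0,0,1,0,0,3,0,0,0,1,0,0,2,0,0,0,1,0,0,0,0,0,0,1]'

```text
time_s: 17.35
ee_pos: [0.4562, -0.0044, 0.0592]
tool_rot: [2.483, -1.92, -0.001]
force: [0.6, -0.6, 0.0]
gripper_width: 0.0876
```

```bash
python3 -c "
from h import *
st();plan([0.4545,-0.0,0.033],-165,1,n=2)"
```

```text
t 17.35 pos [ 0.4562 -0.0044  0.0592] yaw -165.4 F [ 0.6 -0.6  0. ] w 0.0876 q [ 0.42  0.19 -0.67  0.   -0.71 -0.17]
err cm world [-0.17  0.44 -2.62] rv [ 0.2 -0.1 -0.4] rows 2
-0.24, 0.03, 1.31, 0.1, -0, -0.2, 1,-0.23, 0.03, 1.31, 0.1, -0, -0.2, 1
```

>>> jog_arm --motion '[-0.5,0.1,1.5,0,0,-0.3,1,0,0,1,0,0,0,1,0,0,0,0,0,0,1,0,0,0,0,0,0,0,0,0,0,0,0,0,0,0,0,0,0,0,0,0,0,0,0,0,0,0,0]'

```text
time_s: 18.23
ee_pos: [0.4567, -0.0009, 0.0369]
tool_rot: [-2.487, 1.918, -0.003]
force: [-0.4, -0.1, -2.8]
gripper_width: 0.0551
```

```bash
python3 -c "
from h import *
st();plan([0.571,-0.2365,0.19],-165,0)"
```

```text
t 18.23 pos [ 0.4567 -0.0009  0.0369] yaw -165.3 F [-0.4 -0.1 -2.8] w 0.0551 q [ 0.43  0.23 -0.7   0.   -0.64 -0.18]
err cm world [ 11.43 -23.56  15.31] rv [-0.1 -0.1 -0.3] rows 6
4.29, -0.85, -2.54, -0, -0, -0, 0,4.29, -0.84, -2.55, -0, -0, -0, 0,4.29, -0.84, -2.55, -0, -0, -0, 0,4.29, -0.84, -2.55, -0, -0, -0, 0,4.29, -0.83, -2.55, -0, -0, -0, 0,4.29, -0.83, -2.55, -0, -0, -0, 0
```

>>> jog_arm --motion '[0,0,-3,0,0,0,0,0,0,-5,0,0,0,0,1.5,-0.3,-4,0,0,0,0,3.5,-0.7,-3,0,0,0,0,4.5,-0.9,0,0,0,0,0,4.5,-0.9,0,0,0,0,0,4.5,-0.9,0,0,0,0,0,4.5,-0.9,0,0,0,0,0,3,-0.5,0,0,0,0,0,0,0,0,0,0,0,0]'

```text
time_s: 19.48
ee_pos: [0.5723, -0.246, 0.1886]
tool_rot: [2.488, -1.915, -0.006]
force: [0.3, 1.4, -2.0]
gripper_width: 0.0553
```

```bash
python3 -c "
from h import *
st();plan([0.571,-0.2365,0.10],-165,0)"
```

```text
t 19.48 pos [ 0.5723 -0.246   0.1886] yaw -165.2 F [ 0.3  1.4 -2. ] w 0.0553 q [-0.09  0.3  -0.16  0.   -1.11  0.35]
err cm world [-0.13  0.95 -8.86] rv [ 0.2  0.1 -0.2] rows 2
-0.47, -0.08, 4.43, 0.1, 0, -0.1, 0,-0.47, -0.07, 4.43, 0.1, 0, -0.1, 0
```

>>> jog_arm --motion '[-0.5,0,3,0,0,0,0,-0.4,0,4,0,0,0,0,0,0,2.5,0,0,0,0,0,0,0,0,0,0,0]'

```text
time_s: 19.98
ee_pos: [0.5674, -0.235, 0.0902]
tool_rot: [2.487, -1.916, -0.01]
force: [0.4, 1.0, -1.3]
gripper_width: 0.0552
```

```bash
python3 -c "
from h import *
st();D=snap('wrist');save(D,'w10.png');plan([0.571,-0.2365,0.0409],-165,0,n=2)"
```

```text
t 19.98 pos [ 0.5674 -0.235   0.0902] yaw -165.2 F [ 0.4  1.  -1.3] w 0.0552 q [-0.08  0.38 -0.29 -0.   -0.9   0.33]
err cm world [ 0.26 -0.13 -5.07] rv [ 0.2  0.1 -0.2] rows 2
0.1, -0.12, 2.53, 0.1, 0.1, -0.1, 0,0.1, -0.12, 2.53, 0.1, 0.1, -0.1, 0
```

View pics/w10.png

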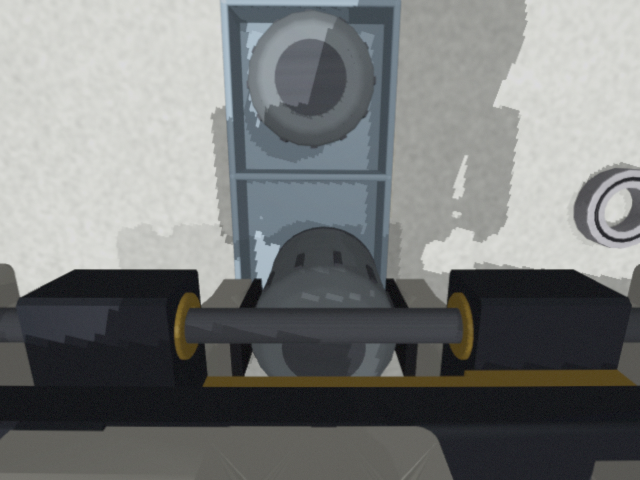

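>>> jog_arm --motion '[0.2,-0.4,2.3,0,0,0,0,0,0,1.6,0,0,0,0,0,0,0.8,0,0,0,0,0,0,0,0,0,0,0]'

```text
time_s: 20.52
ee_pos: [0.5756, -0.2358, 0.0483]
tool_rot: [-2.489, 1.914, -0.003]
force: [0.7, -0.4, -2.9]
gripper_width: 0.0549
```

```bash
python3 -c "
from h import *
st();plan([0.572,-0.2365,0.0409],-165,0,n=1)"
```

```text
t 20.52 pos [ 0.5756 -0.2358  0.0483] yaw -165.1 F [ 0.7 -0.4 -2.9] w 0.0549 q [-0.08  0.43 -0.32 -0.   -0.81  0.34]
err cm world [-0.36 -0.07 -0.74] rv [-0.1 -0.  -0.1] rows 1
-0.03, 0.37, 0.74, -0.1, -0, -0.1, 0
```

>>> jog_arm --motion '[0,0.3,0.6,0,0,0,0,0,0,0.25,0,0,0,0,0,0,0,0,0,0,0]'

```text
time_s: 20.9
ee_pos: [0.5731, -0.2369, 0.0412]
tool_rot: [-2.489, 1.913, -0.006]
force: [1.6, 0.5, -1.4]
gripper_width: 0.055
```

```bash
python3 -c "
from h import *
st();plan([0.572,-0.2365,0.0409],-165,0,n=1)"
```

```text
t 20.9 pos [ 0.5731 -0.2369  0.0412] yaw -165.1 F [ 1.6  0.5 -1.4] w 0.055 q [-0.08  0.44 -0.33  0.   -0.79  0.34]
err cm world [-0.11  0.04 -0.03] rv [-0.2 -0.1 -0.1] rows 1
-0.07, 0.09, 0.03, -0.2, -0.1, -0.1, 0
```

>>> jog_arm --motion '[0,0,0.1,0,0,0,0,0,0,0,0,0,0,0.8,0,0,0,0,0,0,0.8,0,0,0,0,0,0,0.8,0,0,-2,0,0,0,0.8,0,0,-5,0,0,0,1,0,0,-4,0,0,0,1,0,0,-4,0,0,0,1,0,0,0,0,0,0,1]'

```text
time_s: 22.02
ee_pos: [0.5736, -0.2373, 0.1958]
tool_rot: [-2.49, 1.912, -0.01]
force: [0.6, 0.3, -1.0]
gripper_width: 0.0878
```

```bash
python3 -c "
from h import *
st();D=snap('wrist');save(D,'w11.png');plan([0.388,-0.309,0.12],-170,1)"
```

```text
t 22.02 pos [ 0.5736 -0.2373  0.1958] yaw -165.1 F [ 0.6  0.3 -1. ] w 0.0878 q [-0.08  0.29 -0.16  0.   -1.11  0.34]
err cm world [-18.44  -7.21  -7.38] rv [-0.2 -0.1  4.9] rows 4
0.55, 4.93, 1.83, -0, -0, 1.2, 1,0.66, 4.91, 1.83, -0, -0, 1.2, 1,0.76, 4.89, 1.84, -0, -0, 1.2, 1,0.87, 4.88, 1.84, -0, -0, 1.2, 1
```

View pics/w11.png

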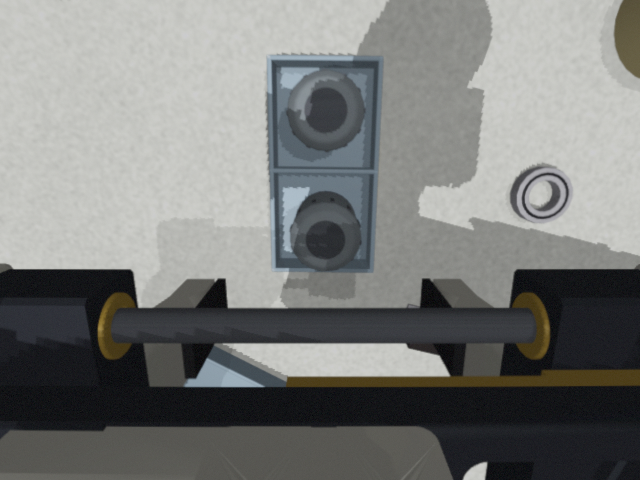

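```bash
python3 -c "
from h import *
D=load('wrist');print(at_z(D,543,193,.015))
for q in [(326,110),(325,240)]: print(at_z(D,*q,.078))"
```

```text
[ 0.38868639 -0.3116847   0.015     ]
[ 0.59499352 -0.32470399  0.078     ]
[ 0.57153555 -0.23433614  0.078     ]
```

>>> jog_arm --motion '[0.5,4.9,1,0,0,1.2,1,0.7,4.9,1.8,0,0,1.2,1,0.8,4.9,2,0,0,1.2,1,0.9,4.9,2,0,0,1.2,1,0,0,0,0,0,0,1]'

```text
time_s: 22.7
ee_pos: [0.3798, -0.3094, 0.1177]
tool_rot: [2.406, -2.019, -0.006]
force: [0.2, 0.7, 0.4]
gripper_width: 0.0877
```

```bash
python3 -c "
from h import *
st();D=snap('wrist');save(D,'w12.png');plan([0.388,-0.309,0.06],-170.5,1)"
```

```text
t 22.7 pos [ 0.3798 -0.3094  0.1177] yaw -170.0 F [0.2 0.7 0.4] w 0.0877 q [-0.28  0.16 -0.53 -0.   -0.88  0.46]
err cm world [ 0.6   0.06 -5.87] rv [0.1 0.1 0.6] rows 2
0.02, -0.3, 2.93, 0, 0, 0.3, 1,0.02, -0.3, 2.93, 0, 0, 0.3, 1
```

View pics/w12.png

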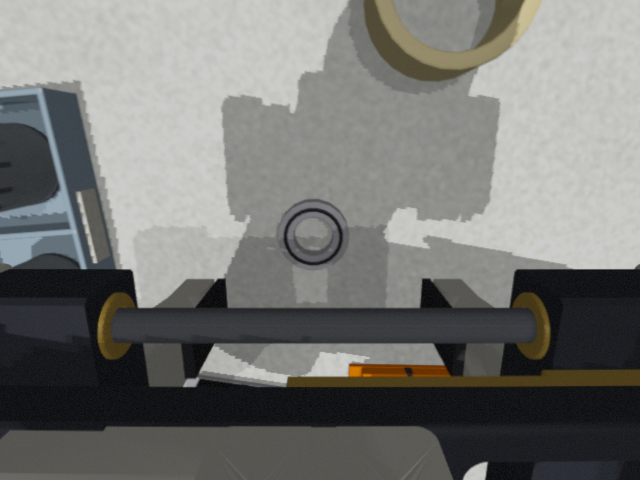

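```bash
python3 -c "
from h import *
D=load('wrist');print(at_z(D,313,235,.015))"
```

```text
[ 0.38677233 -0.31184323  0.015     ]
```

>>> jog_arm --motion '[0,-0.7,2.5,0,0,0.5,1,0,0,3,0,0,0,1,0,0,2,0,0,0,1,0,0,1,0,0,0,1,0,0,0,0,0,0,1]'

```text
time_s: 23.38
ee_pos: [0.3942, -0.3083, 0.0315]
tool_rot: [-2.402, 2.024, -0.002]
force: [-0.0, -0.8, 0.0]
gripper_width: 0.088
```

```bash
python3 -c "
from h import *
st();plan([0.386,-0.310,0.004],-170.5,1,n=1)"
```

```text
t 23.38 pos [ 0.3942 -0.3083  0.0315] yaw -170.3 F [-0.  -0.8  0. ] w 0.088 q [-0.27  0.3  -0.61  0.   -0.66  0.44]
err cm world [-0.82 -0.17 -2.75] rv [-0.1 -0.   0.2] rows 1
0.02, 0.84, 2.74, -0.1, -0, 0.2, 1
```

>>> jog_arm --motion '[0.2,0.9,1,0,0,0,1,0,0,0.8,0,0,0,1,0,0,0,0,0,0,1]'

```text
time_s: 23.75
ee_pos: [0.3864, -0.3124, 0.0136]
tool_rot: [-2.402, 2.023, -0.006]
force: [0.1, 0.8, -0.1]
gripper_width: 0.0873
```

```bash
python3 -c "
from h import *
st();plan([0.387,-0.311,0.004],-170.5,1,n=1)"
```

```text
t 23.75 pos [ 0.3864 -0.3124  0.0136] yaw -170.2 F [ 0.1  0.8 -0.1] w 0.0873 q [-0.28  0.32 -0.64  0.   -0.61  0.45]
err cm world [ 0.06  0.14 -0.96] rv [-0.2 -0.1  0.3] rows 1
-0.13, -0.08, 0.96, -0.2, -0.1, 0.3, 1
```

>>> jog_arm --motion '[-0.1,-0.1,1,0,0,0,1,0,0,0,0,0,0,1,0,0,0,0,0,0,0,0,0,0,0,0,0,0,0,0,0,0,0,0,0,0,0,0,0,0,0,0,0,0,0,0,0,0,0]'

```text
time_s: 24.62
ee_pos: [0.3879, -0.3114, 0.0037]
tool_rot: [-2.401, 2.023, -0.008]
force: [-0.2, -0.6, -1.6]
gripper_width: 0.0512
```

```bash
python3 -c "
from h import *
st();plan([0.597,0.242,0.16],-170.5,0,n=1)"
```

```text
t 24.62 pos [ 0.3879 -0.3114  0.0037] yaw -170.2 F [-0.2 -0.6 -1.6] w 0.0512 q [-0.28  0.34 -0.64  0.   -0.59  0.45]
err cm world [20.91 55.34 15.63] rv [-0.3 -0.2  0.3] rows 1
-50.95, -30.08, -15.63, -0.3, -0.2, 0.3, 0
```

>>> jog_arm --motion '[0,0,-2,0,0,0,0,0,0,-4,0,0,0,0,0,0,-5,0,0,0,0,-2,-1,-3,0,0,0,0,-4,-2.4,-1,0,0,0,0,-4.7,-2.8,0,0,0,0,0,-4.7,-2.8,0,0,0,0,0,-4.7,-2.8,0,0,0,0,0,-4.7,-2.8,0,0,0,0,0,-4.7,-2.8,0,0,0,0,0,-4.7,-2.8,0,0,0,0,0,-4.7,-2.8,0,0,0,0,0,-4.7,-2.8,0,0,0,0,0,-3,-1.7,0,0,0,0,0,0,0,0,0,0,0,0]'

```text
time_s: 26.5
ee_pos: [0.5827, 0.2117, 0.1576]
tool_rot: [-2.397, 2.027, -0.003]
force: [0.5, 0.2, -1.2]
gripper_width: 0.0517
```

```bash
python3 -c "
from h import *
st();plan([0.597,0.242,0.10],-170.5,0)"
```

```text
t 26.5 pos [0.5827 0.2117 0.1576] yaw -170.4 F [ 0.5  0.2 -1.2] w 0.0517 q [ 0.66  0.32 -0.21  0.   -1.04 -0.5 ]
err cm world [ 1.43  3.03 -5.76] rv [-0.2  0.   0.1] rows 2
-1.37, -0.95, 2.88, -0.1, 0, 0, 0,-1.38, -0.95, 2.88, -0.1, 0, 0, 0
```

>>> jog_arm --motion '[-1.4,-1,2,0,0,0,0,-1.4,-0.9,2,0,0,0,0,-0.3,0,1.5,0,0,0,0,0,0,0,0,0,0,0]'

```text
time_s: 27.0
ee_pos: [0.5953, 0.2447, 0.0994]
tool_rot: [2.398, -2.029, 0.002]
force: [0.3, 0.0, -1.1]
gripper_width: 0.0512
```

```bash
python3 -c "
from h import *
st();D=snap('wrist');save(D,'w13.png');plan([0.597,0.242,0.03],-170.5,0,n=3)"
```

```text
t 27.0 pos [0.5953 0.2447 0.0994] yaw -170.5 F [ 0.3  0.  -1.1] w 0.0512 q [ 0.69  0.41 -0.22  0.   -0.94 -0.53]
err cm world [ 0.12 -0.28 -7.03] rv [-0.1 -0.   0. ] rows 3
0.1, -0.02, 2.34, -0, -0, 0, 0,0.1, -0.02, 2.34, -0, -0, 0, 0,0.1, -0.02, 2.34, -0, -0, 0, 0
```

View pics/w13.png

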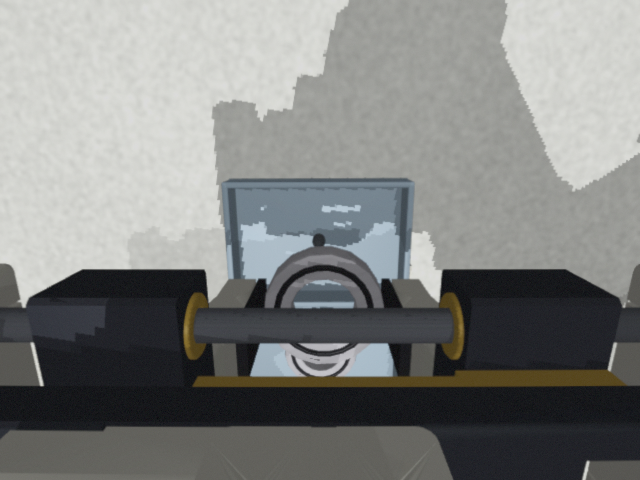

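```bash
python3 -c "
from h import *
D=load('wrist');print(at_z(D,319,239,.015));m=(at_z(D,222,181,.024)+at_z(D,413,180,.024))/2;print(m[:2]+.042*np.array([-.165,.986]))"
```

```text
[0.59851343 0.23929013 0.015     ]
[0.59881713 0.2418422 ]
```

>>> jog_arm --motion '[0.2,-0.1,2.3,0,0,0,0,0.1,-0.1,2.3,0,0,0,0,0,0,1.5,0,0,0,0,0,0,0,0,0,0,0]'

```text
time_s: 27.55
ee_pos: [0.6003, 0.2415, 0.0418]
tool_rot: [-2.393, 2.026, -0.005]
force: [-0.5, -0.4, -1.0]
gripper_width: 0.0509
```

```bash
python3 -c "
from h import *
st();plan([0.5975,0.242,0.0078],-170.5,0,n=1)"
```

```text
t 27.55 pos [0.6003 0.2415 0.0418] yaw -170.5 F [-0.5 -0.4 -1. ] w 0.0509 q [ 0.68  0.47 -0.27  0.   -0.82 -0.52]
err cm world [-0.28  0.05 -3.4 ] rv [-0.4  0.1 -0. ] rows 1
-0.09, 0.29, 3.4, -0.4, 0.1, -0, 0
```

>>> jog_arm --motion '[0,0.2,1.5,-0.2,0,0,0,0,0,1,0,0,0,0,0,0,0.5,0,0,0,0,0,0,0,0,0,0,0]'

```text
time_s: 28.05
ee_pos: [0.5993, 0.2419, 0.0117]
tool_rot: [-2.393, 2.026, -0.003]
force: [-0.4, -0.9, -2.1]
gripper_width: 0.0511
```

```bash
python3 -c "
from h import *
st();plan([0.598,0.241,0.0078],-170.5,0,n=1)"
```

```text
t 28.05 pos [0.5993 0.2419 0.0117] yaw -170.5 F [-0.4 -0.9 -2.1] w 0.0511 q [ 0.69  0.51 -0.3   0.   -0.76 -0.52]
err cm world [-0.13 -0.09 -0.39] rv [-0.3  0.1  0. ] rows 1
0.07, 0.14, 0.39, -0.3, 0.1, 0, 0
```

>>> jog_arm --motion '[0,0.1,0.4,0,0,0,0,0,0,0.1,0,0,0,0,0,0,0,0,0,0,0.68,0,0,0,0,0,0,0.68,0,0,0,0,0,0,0.68,0,0,-2,0,0,0,0.68,0,0,-5,0,0,0,0.68,0,0,-5,0,0,0,1,0,0,-5,0,0,0,1,0,0,-3,0,0,0,1,0,0,0,0,0,0,1]'

```text
time_s: 29.42
ee_pos: [0.5977, 0.2413, 0.2141]
tool_rot: [-2.393, 2.024, -0.005]
force: [-0.3, -0.1, -0.2]
gripper_width: 0.0869
```

```bash
python3 -c "
from h import *
st();D=snap('wrist');save(D,'w14.png')
for y in(-90,90): plan([0.4195,-0.152,0.12],y,1)"
```

```text
t 29.43 pos [0.5977 0.2413 0.2141] yaw -170.5 F [-0.3 -0.1 -0.2] w 0.0869 q [ 0.69  0.31 -0.09  0.   -1.17 -0.52]
err cm world [-17.75 -39.3   -9.27] rv [ -0.3  -0.1 -80.5] rows 9
3.98, 2.67, 1.01, -0, -0, -8.9, 1,3.52, 3.26, 1.01, -0, -0, -8.9, 1,2.97, 3.77, 1.01, -0, -0, -8.9, 1,2.35, 4.18, 1.01, -0, -0, -8.9, 1,1.67, 4.49, 1.01, -0, -0, -8.9, 1,0.95, 4.7, 1.02, -0, -0, -8.9, 1,0.21, 4.79, 1.02, -0, -0, -8.9, 1,-0.54, 4.76, 1.02, -0, -0, -8.9, 1,-1.27, 4.62, 1.03, -0, -0, -8.9, 1
err cm world [-17.75 -39.3   -9.27] rv [-0.1  0.4 99.5] rows 10
3.58, 2.41, 0.91, -0, 0, 10, 1,3.94, 1.75, 0.91, -0, 0, 10, 1,4.19, 1.04, 0.91, -0, 0, 10, 1,4.3, 0.3, 0.91, -0, 0, 10, 1,4.29, -0.45, 0.92, -0, 0, 10, 1,4.15, -1.18, 0.92, -0, 0, 10, 1,3.88, -1.88, 0.92, -0, 0, 10, 1,3.5, -2.52, 0.92, -0, 0, 10, 1,3.01, -3.09, 0.93, -0, 0, 10, 1,2.43, -3.56, 0.93, -0, 0, 10, 1
```

View pics/w14.png

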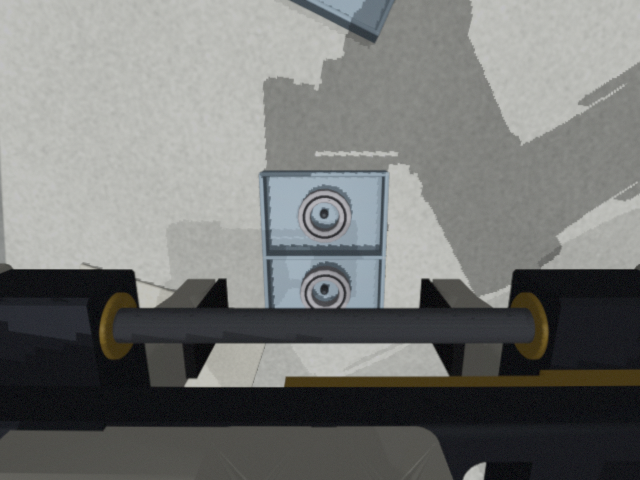

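>>> jog_arm --motion '[3.6,2.4,0.5,0,0,10,1,3.9,1.8,0.5,0,0,10,1,4.2,1,0.7,0,0,10,1,4.3,0.3,0.9,0,0,10,1,4.3,-0.4,0.9,0,0,10,1,4.2,-1.2,0.9,0,0,10,1,3.9,-1.9,0.9,0,0,10,1,3.5,-2.5,0.9,0,0,10,1,3,-3.1,0.9,0,0,10,1,2.4,-3.6,0.9,0,0,10,1,0,0,0,0,0,0,1]'

```text
time_s: 30.85
ee_pos: [0.3924, -0.1601, 0.1169]
tool_rot: [-0.105, -3.125, 0.004]
force: [0.2, -0.0, -0.6]
gripper_width: 0.0876
```

```bash
python3 -c "
from h import *
st();plan([0.4195,-0.152,0.12],90,1)"
```

```text
t 30.85 pos [ 0.3924 -0.1601  0.1169] yaw 86.1 F [ 0.2 -0.  -0.6] w 0.0876 q [ 0.08  0.06 -0.66  0.   -0.87 -1.72]
err cm world [2.71 0.81 0.31] rv [-0.1 -0.9 -3.9] rows 1
-2.64, 0.99, -0.35, -0.1, -0.9, -3.9, 1
```

>>> jog_arm --motion '[-2.6,1,0,0,-0.5,-4,1,0,0,0,0,0,0,1]'

```text
time_s: 31.1
ee_pos: [0.4186, -0.152, 0.1152]
tool_rot: [0.007, -3.133, 0.003]
force: [-0.6, 0.2, -0.8]
gripper_width: 0.0877
```

```bash
python3 -c "
from h import *
st();D=snap('wrist');save(D,'w15.png');plan([0.4195,-0.152,0.03],90,1,n=3)"
```

```text
t 31.1 pos [ 0.4186 -0.152   0.1152] yaw 90.3 F [-0.6  0.2 -0.8] w 0.0877 q [ 0.1   0.09 -0.63  0.   -0.86 -1.67]
err cm world [ 0.21 -0.   -8.5 ] rv [-0.1 -0.5  0.2] rows 3
-0.1, 0, 2.83, -0, -0.2, 0.1, 1,-0.09, 0, 2.83, -0, -0.2, 0.1, 1,-0.08, 0, 2.83, -0, -0.2, 0.1, 1
```

View pics/w15.png

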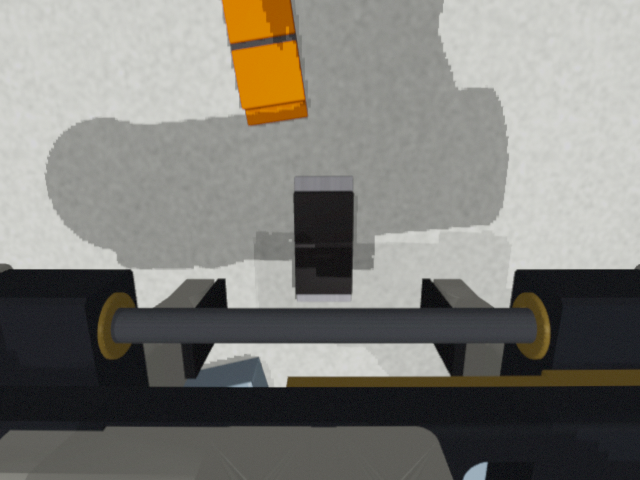

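```bash
python3 -c "
from h import *
D=load('wrist');print(at_z(D,324,244,.015))"
```

```text
[ 0.41909087 -0.15179363  0.015     ]
```

>>> jog_arm --motion '[-0.1,0,3,0,0,0,1,0,0,3,0,0,0,1,0,0,1.5,0,0,0,1,0,0,0,0,0,0,1]'

```text
time_s: 31.65
ee_pos: [0.416, -0.1509, 0.0374]
tool_rot: [0.008, -3.13, 0.003]
force: [0.6, -0.8, 1.1]
gripper_width: 0.0874
```

```bash
python3 -c "
from h import *
st();plan([0.4195,-0.152,0.0045],90,1,n=1)"
```

```text
t 31.65 pos [ 0.416  -0.1509  0.0374] yaw 90.3 F [ 0.6 -0.8  1.1] w 0.0874 q [ 0.1   0.21 -0.72  0.   -0.65 -1.67]
err cm world [ 0.35 -0.11 -3.29] rv [-0.1 -0.7  0.3] rows 1
-0.38, -0.11, 3.28, -0.1, -0.7, 0.3, 1
```

>>> jog_arm --motion '[-0.3,-0.1,1.5,0,-0.6,0.2,1,0,0,0.9,0,0,0,1,0,0,0,0,0,0,1]'

```text
time_s: 32.02
ee_pos: [0.4195, -0.1515, 0.0142]
tool_rot: [-0.005, 3.141, -0.003]
force: [-0.6, -0.4, -0.1]
gripper_width: 0.0878
```

```bash
python3 -c "
from h import *
st();plan([0.4195,-0.152,0.0045],90,1,n=1)"
```

```text
t 32.02 pos [ 0.4195 -0.1515  0.0142] yaw 90.2 F [-0.6 -0.4 -0.1] w 0.0878 q [ 0.1   0.25 -0.75  0.   -0.57 -1.67]
err cm world [ 0.   -0.05 -0.97] rv [-0.1  0.   0.2] rows 1
-0, -0.05, 0.97, -0.1, 0, 0.2, 1
```

>>> jog_arm --motion '[0,0,1,0,0,0,1,0,0,0,0,0,0,1,0,0,0,0,0,0,0,0,0,0,0,0,0,0,0,0,0,0,0,0,0,0,0,0,0,0,0,0,0,0,0,0,0,0,0,0,0,0,0,0,0,0]'

```text
time_s: 33.02
ee_pos: [0.4205, -0.1514, 0.0051]
tool_rot: [-0.005, 3.139, -0.003]
force: [-0.7, 0.6, -0.5]
gripper_width: 0.0416
```

```bash
python3 -c "
from h import *
st();plan([0.617,0.002,0.12],165,0)"
```

```text
t 33.02 pos [ 0.4205 -0.1514  0.0051] yaw 90.2 F [-0.7  0.6 -0.5] w 0.0416 q [ 0.1   0.27 -0.75  0.   -0.54 -1.67]
err cm world [19.65 15.34 11.49] rv [ -0.2   0.1 -74.8] rows 8
-2.47, 1.91, -1.43, -0, 0, -9.4, 0,-2.74, 1.48, -1.43, -0, 0, -9.4, 0,-2.95, 1.02, -1.43, -0, 0, -9.4, 0,-3.07, 0.52, -1.43, -0, 0, -9.4, 0,-3.12, 0.02, -1.43, -0, 0, -9.4, 0,-3.08, -0.49, -1.43, -0, 0, -9.4, 0,-2.96, -0.98, -1.43, -0, 0, -9.4, 0,-2.76, -1.45, -1.44, -0, 0, -9.4, 0
```

Gripped at 41.6 mm. Lift straight, then turn while moving to the single-bay tray.

>>> jog_arm --motion '[0,0,-2,0,0,0,0,0,0,-4,0,0,0,0,0,0,-4,0,0,0,0,-2.5,1.9,-1.5,0,0,-9.4,0,-2.7,1.5,-0.5,0,0,-9.4,0,-3,1,0,0,0,-9.4,0,-3.1,0.5,0,0,0,-9.4,0,-3.1,0,0,0,0,-9.4,0,-3.1,-0.5,0,0,0,-9.4,0,-3,-1,0,0,0,-9.4,0,-2.8,-1.5,0,0,0,-9.4,0,0,0,0,0,0,0,0]'

```text
time_s: 34.52
ee_pos: [0.6163, 0.0109, 0.1236]
tool_rot: [1.966, -2.442, -0.007]
force: [-0.3, -1.2, -2.1]
gripper_width: 0.0416
```

```bash
python3 -c "
from h import *
st();plan([0.617,0.002,0.10],165,0)"
```

```text
t 34.52 pos [0.6163 0.0109 0.1236] yaw 167.7 F [-0.3 -1.2 -2.1] w 0.0416 q [ 0.33  0.35 -0.25 -0.   -0.98 -0.55]
err cm world [ 0.07 -0.89 -2.36] rv [ 0.4 -0.1  2.7] rows 1
0.85, -0.28, 2.36, 0.4, -0.1, 2.7, 0
```

>>> jog_arm --motion '[0.8,-0.3,1.5,0.3,0,2.7,0,0,0,0,0,0,0,0]'

```text
time_s: 34.78
ee_pos: [0.6158, 0.0021, 0.107]
tool_rot: [1.904, -2.491, -0.003]
force: [0.2, 0.8, -0.9]
gripper_width: 0.0417
```

```bash
python3 -c "
from h import *
st();D=snap('wrist');save(D,'w16.png');plan([0.617,0.002,0.009],165,0,n=4)"
```

```text
t 34.77 pos [0.6158 0.0021 0.107 ] yaw 164.8 F [ 0.2  0.8 -0.9] w 0.0417 q [ 0.32  0.36 -0.27  0.   -0.94 -0.59]
err cm world [ 0.04 -0.04 -9.91] rv [ 0.2 -0.2 -0.1] rows 4
0, -0.02, 2.48, 0, -0, -0, 0,0, -0.02, 2.48, 0, -0, -0, 0,0, -0.02, 2.48, 0, -0, -0, 0,0.01, -0.01, 2.48, 0, -0, -0, 0
```

View pics/w16.png

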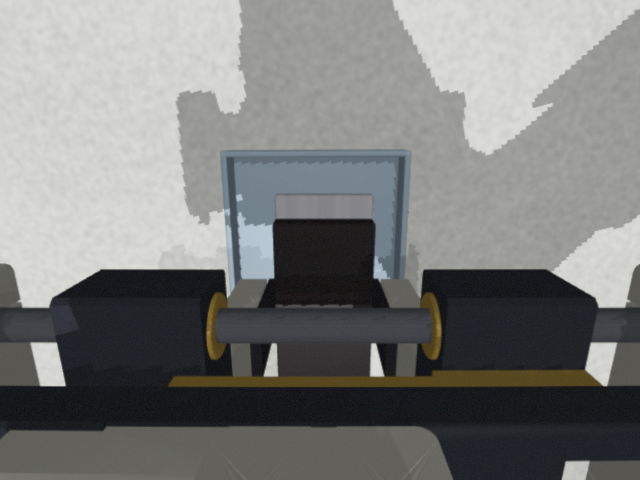

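```bash
python3 -c "
from h import *
D=load('wrist');a=at_z(D,222,152,.024);b=at_z(D,410,152,.024);m=(a+b)/2;d=(a-b)[:2];print(a,b,np.degrees(np.arctan2(d[1],d[0])),m[:2]+.066*np.array([.259,.966]))"
```

```text
[ 0.65925014 -0.07473398  0.024     ] [ 0.54609709 -0.04387444  0.024     ] -15.254938013990222 [0.61976761 0.00445179]
```

>>> jog_arm --motion '[-0.2,-0.4,2.5,0,0,0,0,0,0,2.5,0,0,0,0,0,0,1.5,0,0,0,0,0,0,0,0,0,0,0]'

```text
time_s: 35.33
ee_pos: [0.6219, 0.0032, 0.0449]
tool_rot: [1.91, -2.494, 0.001]
force: [-0.2, -0.1, -1.6]
gripper_width: 0.0418
```

```bash
python3 -c "
from h import *
st();plan([0.619,0.003,0.009],165,0,n=1)"
```

```text
t 35.33 pos [0.6219 0.0032 0.0449] yaw 164.9 F [-0.2 -0.1 -1.6] w 0.0418 q [ 0.32  0.44 -0.32  0.   -0.81 -0.58]
err cm world [-0.29 -0.02 -3.59] rv [-0.  -0.1 -0.1] rows 1
0.09, 0.27, 3.59, -0, -0.1, -0.1, 0
```

>>> jog_arm --motion '[0.1,0.3,1.5,0,0,0,0,0,0,1.2,0,0,0,0,0,0,0.4,0,0,0,0,0,0,0,0,0,0,0]'

```text
time_s: 35.83
ee_pos: [0.6196, 0.0033, 0.0137]
tool_rot: [-1.91, 2.492, -0.003]
force: [-1.1, 0.5, -2.0]
gripper_width: 0.0416
```

```bash
python3 -c "
from h import *
st();plan([0.619,0.003,0.009],165,0,n=1)"
```

```text
t 35.83 pos [0.6196 0.0033 0.0137] yaw 164.9 F [-1.1  0.5 -2. ] w 0.0416 q [ 0.32  0.48 -0.36  0.   -0.74 -0.59]
err cm world [-0.06 -0.03 -0.47] rv [-0.2  0.  -0.1] rows 1
0.04, 0.05, 0.47, -0.2, 0, -0.1, 0
```

>>> jog_arm --motion '[0,0,0.4,0,0,0,0,0,0,0.15,0,0,0,0,0,0,0,0,0,0,0.58,0,0,0,0,0,0,0.58,0,0,0,0,0,0,0.58,0,0,-2,0,0,0,0.58,0,0,-5,0,0,0,0.58,0,0,-5,0,0,0,1,-2,0,-5,0,0,0,1,-4,0,-3,0,0,0,1,-2,0,-3,0,0,0,1,0,0,0,0,0,0,1]'

```text
time_s: 37.33
ee_pos: [0.6412, 0.0824, 0.2477]
tool_rot: [-1.907, 2.49, -0.005]
force: [0.1, -0.6, -1.5]
gripper_width: 0.0869
```

```bash
python3 -c "
from h import *
st();D=snap('wrist');save(D,'w17.png');D=snap('scene');save(D,'s9.png');D=snap('side');save(D,'d9.png')"
```

```text
t 37.33 pos [0.6412 0.0824 0.2477] yaw 164.9 F [ 0.1 -0.6 -1.5] w 0.0869 q [ 0.43  0.3  -0.03  0.   -1.24 -0.69]
```

View pics/w17.png

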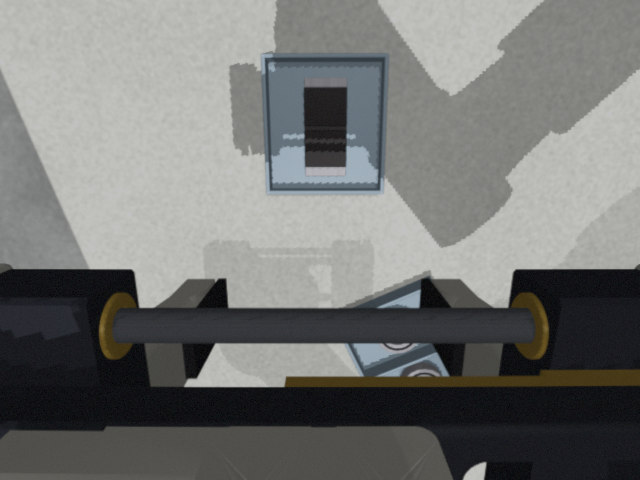

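View pics/s9.png

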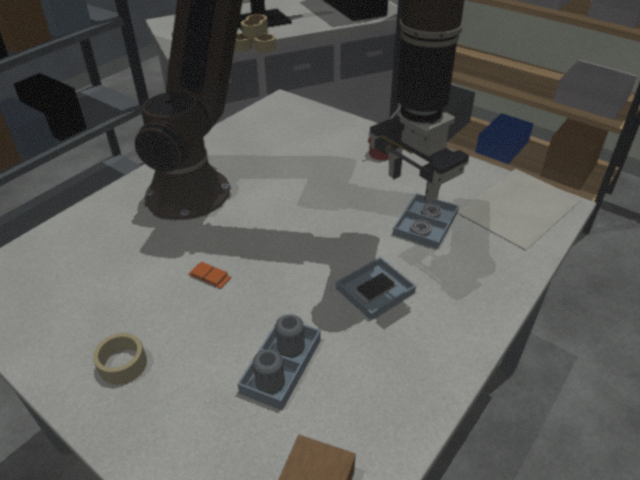

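View pics/d9.png

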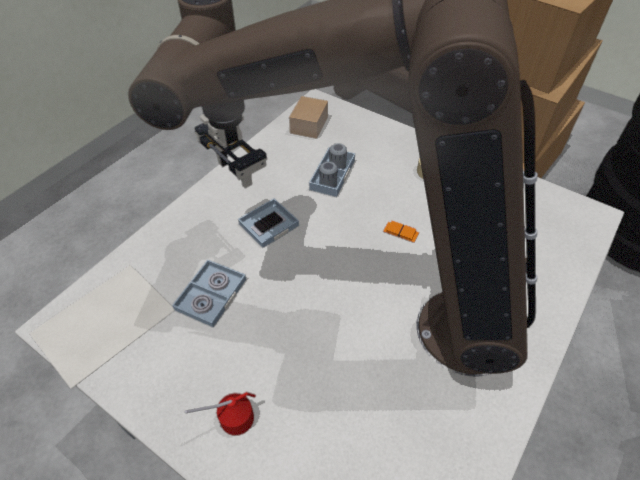

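```bash
python3 -c "
from h import *
print(ticket.job_done())"
```

```text
the job is handed in; nothing more can be done
None
```

I put all five spares away and handed the job in at about 37.5 s of the 128 s allowed. No verdict comes back, so what follows is from my own checks.

- **Filters:** One stands in each bay of the filter tray. In the wrist view their top centres were about 3 mm from the bay centres.
- **Bearings:** Each lies over its peg, with the peg visible inside the bore in the wrist view taken after the second release.
- **Brake pad:** It lies in the middle of its tray, friction side up, with its length along the tray's y. I judged this by eye from the last wrist view.
- **Bystanders:** The oil can, tape roll and orange look-alike sit where they did at the start in the scene and side pictures.
- **At hand-in:** The gripper was empty and clear, with the tip at about 0.25 m height. I saw no unusual wrist forces in any of the readings.

The fixed scene and side cameras disagreed with each other by up to about 13 mm. I therefore placed everything by the wrist camera, whose measurements agreed with the stated tray sizes and with the grasps. I did not measure tilt or set-down height separately; I judged them from the pictures and the release heights.

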